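# Bank the coin cassettes in the stall's coin safe

### The arm

A 7-joint arm with a two-finger parallel gripper is mounted at the origin on the work surface. World frame = base frame: x ahead of the robot, y to its left, z up, the work surface at z = 0. Lengths are in m, angles in rad, forces in N, time in s.
With the tool pointing down it reaches from about 0.425 to 0.925 m from the base axis. Payload 6.8 kg.
Tool frame: the origin (TCP) lies at the very end of the fingers, on their centre line; the grasp point (between the pads) lies 19 mm behind it; z points along the fingers, y is the line along which they close (so a half turn about z gives the same grasp; the last joint's range is limited). The gripper opens to 85 mm and grips with 20 to 120 N. Pads are 22 mm wide; open, the fingers measure 114 mm over their backs; the gripper's body (76 mm by 85 mm) begins 54 mm behind the grasp point. The pads swing forward as they close: fully open they stand 13 mm farther back than shut.
Start: joints at [1.223, 0.477, 0.022, 1.555, -0.011, 1.109, -0.083], TCP at [0.16, -0.656, 0.231] pointing down, gripper open.
Joint ranges: [-2.96, 2.96], [-0.34, 2.1], [-1.41, 1.46], [0.24, 2.44], [-1.37, 4.51], [0.17, 1.92], [-2.96, 2.96]. Speed limits (rad/s): [2.39, 2.39, 3.14, 3.14, 3.14, 3.14, 3.14].

### API

Orientations are given as a unit quaternion [w, x, y, z].
In Python, from station import bot gives the robot as it stands.
- The arm moves only by the tool jog_arm, never from a script. Its argument "motion" is a list of rows, each a list of 7 numbers: the turn, a rotation vector about the tool's x, y, z in rad, then the shift along the tool's x, y, z in mm, then the finger opening in mm, from 0 to 85.4. A call has 1 to 10 rows; each row is the pose to reach, as a shift and turn from the pose commanded when the call began, along the tool's axes at that moment; what a row does not reach only later rows make up. A row lasts 1/8 s, in which the tool goes at most 62.5 mm and 10.7 degrees, less where a joint would pass 70% of its speed; a pose out of reach is approached as far as the arm can. A call with a gripper value outside its range is refused whole. The fingers move at their own pace and stop on an object; "grip_force" is the grip in N (left out, the last holds). Time passes only in rows, so rows that repeat a pose let the fingers close. It gives the time, the measured TCP pose, the force, the opening and the grip force at its end, in the units of the state.
- bot.get_obs(): the state, without advancing time (a new reading comes with each control period).
- bot.read_camera(name): name is "scene" or "top" or "wrist"; returns a dict with "pixels" (384x512x3 uint8, red, green, blue), "camera_matrix" (3x3 intrinsics, pixels), "T" (4x4, takes a point from camera to world coordinates); the wrist camera has in their place "tool_from_camera" (4x4, takes a point from camera to tool coordinates, whose origin is the TCP and whose axes are the flange's). Camera axes: x right, y down, z forward; pixel columns grow to the right and rows downward; lengths in m; the calibration is good to about 2 mm. A picture is of the moment at which its call begins: read the wrist's pose just before it. There is no depth.
- bot.hand_in(): hands the job in; it is judged then, once.
Trained networks look in a picture, given as the dict that the camera call returned (one of the last four; its "shot" number tells which), for a name from the list of things; names that differ only in an ending like _2 or _b are one class to them, and where a whole thing is asked for, a point or a joint stands for the part that bears it (a point fixed in the world has none). Each returns a list of dicts, best first, with "score" (0 to 1); they miss things now and then, are a little off and sometimes report something else, mostly with a low value. They report only what shows in the picture. A call takes as long as a camera call.
- bot.spot_in(thing, picture): "xy" ([column, row] in pixels, amid what is visible of it).
- bot.tip_of(thing, picture): "xy" ([column, row] in pixels: a listed point, or the origin of a listed thing).
The state is a dict: "t": time; "q": joint angles; "joint_vel": joint speeds; "joint_torque": joint torques, N m; "eef_pos": TCP position; "tool_rot": TCP orientation; "contact_force": force on the tool from outside, world axes, zero at the start; "torque": the same for the moment, N m; "gripper_width": opening from 0.0 (shut) to 1.0 (fully open); "grasp_force": force on a finger pad.
Only numpy, scipy, OpenCV 4.12 (cv2) and the standard library are available. Lean on these libraries where they do the work, as an engineer would, in place of code of your own. Each camera call takes 0.05 s, during which the arm holds its last target. There are 200 camera calls.

### The job

Bank the takings of the sale stall: press the red release button on the coin safe so that the yellow T-handle pops out, and turn the handle as far as it goes to draw the red gate aside. Then lay every coin cassette on the table in the safe's guide channel and push them all with the wooden push stick, not with the fingers, through the gate into the safe, well clear of the gate. Lastly turn the handle fully back to shut the gate, press it down flush until it stays in, and lay the stick flat in its grey tray again, all without disturbing the other things on the stall.

Things in the scene. Friction and masses are not known exactly. Their poses are not given: they have to be found in the camera images.
- safe: low grey steel coin safe, fixed to the table. Origin on the table under the gate's middle; x runs along the guide channel into the safe, z up. Base plate x -175 to 255, y +-50, 12 mm thick; its top is the channel floor. Channel 38 mm wide (y +-19), open trough for x -175 to -25, roofed from -25 on. Outer top 64 mm above the table for x -25 to 25 (clear window), 75 mm for x 25 to 255
- channel_start (a point): middle of the channel floor (12 mm above the table) at the trough's open end (safe x = -175 mm). The trough's two aluminium side walls are 5 mm thick and 8 mm high above the floor; the rear end has no wall. Room for three cassettes in a row
- gate_line (a point): middle of the channel floor under the gate (safe x = 0), a red upright plate 5 mm thick. From x -25 the channel has a roof 44 mm above its floor and solid sides out to y +-50 mm: too narrow for a gripper. Behind the gate the store runs on, same width and height, to the back wall at x = 245: room for five cassettes
- button_top (a point): centre of the top of the red round release button, 28 mm across, at safe x = 55, y = 0. It stands 10 mm above the safe's top, 2 mm when pressed fully (8 mm straight down). Linked to the handle: takes up to about 13 N at first, then less; past half way the handle snaps out and stays out. The button springs back up when let go
- handle_top (a point): centre of the top of the yellow T-handle's bar, 64 long (x) x 16 wide x 18 mm high, on an upright axis at safe x = 135, y = 0. At turn 0 its x is the safe's x. In: flush between two black blocks (safe x 102 to 168, |y| 10 to 24), tops 95 mm above the table; it cannot be gripped or turned. Out: its top is 123 mm above the table, its underside 10 mm above the blocks
- handle_pop (a joint): how far the T-handle has come out, m: 0 in (flush), 0.028 fully out. Snap action: stays at either end; pressing it down past half way (about 3 N) snaps it in, only when turned back to about 0
- handle_turn (a joint): turn of the T-handle, rad: 0 shut, 1.4 fully turned (stops at both ends), growing anticlockwise seen from above; stays where left, light to turn (0.04 N m). It carries the gate: at 1.4 the gate is drawn 41 mm to the safe's +y, clear of the channel; at 0 it closes it
- stick: wooden push stick: dark upright grip block 40 long (x) x 26 wide (y) x 55 mm high, origin at the centre of the block's underside; from it a pale rod 22 wide x 18 mm high, level with the block's underside, runs along +x from x = 20 to x = 100 mm, where its black end is the tip. 120 g
- stick_mid (a point): point on the underside of the push stick, 40 mm ahead of its origin (the middle of its length)
- stick_tip (a point): centre of the push stick's end face, 100 mm ahead of its origin, 9 mm above its underside
- tray: shallow grey tray, fixed, 190 (its x) x 80 (its y) mm outside; floor 4 mm thick, rims 4 mm thick and 10 mm high above the table. Origin at the centre of its underside. The stick starts lying in it along its x
- coin_a: sealed coin cassette, a solid blue plastic block with two white bands, 42 long (its x) x 30 wide (y) x 34 high (z) mm, 140 g; origin at the centre of its underside. Three to five of the five cassettes are present
- coin_b: sealed coin cassette, a solid orange plastic block with two white bands, 42 long (its x) x 30 wide (y) x 34 high (z) mm, 140 g; origin at the centre of its underside. Three to five of the five cassettes are present
- coin_c: sealed coin cassette, a solid green plastic block with two white bands, 42 long (its x) x 30 wide (y) x 34 high (z) mm, 140 g; origin at the centre of its underside. Three to five of the five cassettes are present
- coin_d: sealed coin cassette, a solid red plastic block with two white bands, 42 long (its x) x 30 wide (y) x 34 high (z) mm, 140 g; origin at the centre of its underside. Three to five of the five cassettes are present
- coin_e: sealed coin cassette, a solid yellow plastic block with two white bands, 42 long (its x) x 30 wide (y) x 34 high (z) mm, 140 g; origin at the centre of its underside. Three to five of the five cassettes are present
- pen_mug: blue mug with pens, 72 mm across, 85 high (pens to 135); origin at the underside; leave alone
- paper_roll: standing white till roll, 56 mm across, 57 high; leave alone
- card_reader: black card reader lying flat, 150 x 75 x 22 mm; leave alone
- calculator: grey calculator lying flat, 130 x 90 x 16 mm; leave alone
- juice: amber bottle, 62 mm across, 190 high; leave alone
- cup: white cup, 80 mm across, 100 high; leave alone

How it is judged:
On the way, in this order (a step that is already met when the one before it is completed fails the run):
1. the T-handle has popped out (value of joint handle_pop above 0.022 m), for 0.2 s.
2. the handle is turned and the gate drawn aside (value of joint handle_turn above 1.25 rad), for 0.2 s.
3. every coin cassette is in the safe beyond the gate (x of coin_a in the frame of safe between 0.025 and 0.25 m and y of coin_a in the frame of safe between -0.025 and 0.025 m and z of each of coin_a, coin_b, coin_c, coin_d, coin_e in the frame of safe below 0.06 m and x of coin_b in the frame of safe between 0.025 and 0.25 m and y of coin_b in the frame of safe between -0.025 and 0.025 m and x of coin_c in the frame of safe between 0.025 and 0.25 m and y of coin_c in the frame of safe between -0.025 and 0.025 m and x of coin_d in the frame of safe between 0.025 and 0.25 m and y of coin_d in the frame of safe between -0.025 and 0.025 m and x of coin_e in the frame of safe between 0.025 and 0.25 m and y of coin_e in the frame of safe between -0.025 and 0.025 m), for 0.2 s.
At the end, for the whole second after the job is handed in: Every coin cassette present is in the safe, its centre more than 25 mm beyond the gate line (its rear end clear of the gate); the handle is turned back (under 0.15 rad) and pressed in flush (within 5 mm); the stick lies flat (within 0.08 rad) and still on the tray's floor, between its rims (all of step 3 and value of joint handle_turn below 0.15 rad and value of joint handle_pop below 0.005 m and x of stick_mid in the frame of tray between -0.04 and 0.04 m and y of stick_mid in the frame of tray between -0.027 and 0.027 m and z of stick_mid in the frame of tray below 0.009 m and angle between stick's own z axis and vertical below 0.08 rad and linear speed of stick below 0.02 m/s); the robot touches nothing.
It fails at once if a bystander is knocked over or shifted more than 4 cm (distance of any of pen_mug, paper_roll, card_reader, calculator, juice, cup from where it was at the start of the episode above 0.04 m or angle between any of pen_mug, paper_roll, card_reader, calculator, juice, cup's own z axis and vertical above 0.5 rad).
It fails at once if the fingers push a cassette on into the roofed channel ((contact force between coin_a and the fingers above 0.5 N and x of coin_a in the frame of safe between -0.015 and 0.25 m and z of coin_a in the frame of safe below 0.05 m and y of coin_a in the frame of safe between -0.019 and 0.019 m) or (contact force between coin_b and the fingers above 0.5 N and x of coin_b in the frame of safe between -0.015 and 0.25 m and z of coin_b in the frame of safe below 0.05 m and y of coin_b in the frame of safe between -0.019 and 0.019 m) or (contact force between coin_c and the fingers above 0.5 N and x of coin_c in the frame of safe between -0.015 and 0.25 m and z of coin_c in the frame of safe below 0.05 m and y of coin_c in the frame of safe between -0.019 and 0.019 m) or (contact force between coin_d and the fingers above 0.5 N and x of coin_d in the frame of safe between -0.015 and 0.25 m and z of coin_d in the frame of safe below 0.05 m and y of coin_d in the frame of safe between -0.019 and 0.019 m) or (contact force between coin_e and the fingers above 0.5 N and x of coin_e in the frame of safe between -0.015 and 0.25 m and z of coin_e in the frame of safe below 0.05 m and y of coin_e in the frame of safe between -0.019 and 0.019 m)).
Of coin_a, coin_b, coin_c, coin_d, coin_e only 3 to 5 are there at a start; the rules pass over those that are not, and their reading is None.
At some moment in a run one of coin_a, coin_b, coin_c, coin_d, coin_e may be knocked a few centimetres aside while the robot is not near it.
Once in a run the grip may slacken for a moment while it holds something.
It also fails if it takes over 210 s, if anything falls off the work surface, if the arm or the gripper's body presses on something with over 40 N, if the wrist force passes 120 N, or if a joint passes its speed limit or range.

## Working session

There is one attempt and no reset: what is moved stays moved. The work goes in short steps, Python scripts to look and compute and a tool call to move; the robot and the scene stay as the last step left them, time stands still between calls to the robot, and variables do not carry over. Pictures are saved under pics/ and viewed, at most 14 in all, crops included, and the job is handed in when it is done.

Besides the shell and the picture viewer there is one more tool, called as name(argument=value, ...), one argument or row to a line, values as JSON. jog_arm: Moves the arm, as the interface text tells. Its arguments: {"type":"object","properties":{"motion":{"type":"array"},"grip_force":{"type":"number"}},"required":["motion"]}

```bash
ls; mkdir -p pics
cat > h.py <<'E'
import numpy as np, cv2
from station import bot
from scipy.spatial.transform import Rotation as R
def obs():
    o=bot.get_obs(); q=o['tool_rot']; Rm=R.from_quat([q[1],q[2],q[3],q[0]]).as_matrix()
    return o,np.array(o['eef_pos']),Rm
def shoot(name,save=None):
    o,p,Rm=obs(); d=bot.read_camera(name)
    if name=='wrist':
        T=np.eye(4);T[:3,:3]=Rm;T[:3,3]=p; d['_T']=T@np.array(d['tool_from_camera'])
    else: d['_T']=np.array(d['T'])
    if save: cv2.imwrite('pics/'+save,cv2.cvtColor(np.array(d['pixels']),cv2.COLOR_RGB2BGR))
    return d
def ray(d,xy,z):
    K=np.array(d['camera_matrix']);T=d['_T']
    v=T[:3,:3]@np.linalg.solve(K,[xy[0],xy[1],1]);c=T[:3,3]
    return c+v*(z-c[2])/v[2]
def proj(d,P):
    K=np.array(d['camera_matrix']);T=np.linalg.inv(d['_T'])
    P=np.atleast_2d(P);c=P@T[:3,:3].T+T[:3,3];u=c@K.T
    return u[:,:2]/u[:,2:]
E
cat > a.py <<'E'
from h import *
o,p,Rm=obs(); print(o['t'],p,Rm.round(3).tolist())
Z={'channel_start':.012,'gate_line':.012,'button_top':.085,'handle_top':.095,'stick_mid':.004,'stick_tip':.013,'stick':.004,'tray':0,'safe':0}
for c in ['top','scene']:
    d=shoot(c,c+'0.png'); print(c,d['_T'][:3,3].round(3))
    clean={k:v for k,v in d.items() if k!='_T'}
    for n in ['channel_start','gate_line','button_top','handle_top','stick_tip','stick_mid','stick','tray','safe','coin_a','coin_b','coin_c','coin_d','coin_e','pen_mug','paper_roll','card_reader','calculator','juice','cup']:
        r=bot.tip_of(n,clean)
        print(n,[(round(x['score'],2),np.round(x['xy']).tolist(),ray(d,x['xy'],Z.get(n,0)).round(3)[:2].tolist()) for x in r[:5] if x['score']>.2])
E
python3 a.py
```

```text
pics
0.0 [ 0.16016969 -0.65509862  0.23033885] [[0.971, 0.237, -0.001], [0.237, -0.971, 0.002], [-0.0, -0.002, -1.0]]
top [0.497 0.078 1.191]
channel_start [(0.91, [260.0, 233.0], [0.468, 0.082]), (0.25, [332.0, 231.0], [0.47, -0.149])]
gate_line [(0.97, [314.0, 231.0], [0.471, -0.09]), (0.69, [348.0, 132.0], [0.795, -0.211]), (0.54, [255.0, 192.0], [0.6, 0.096])]
button_top [(0.46, [333.0, 234.0], [0.464, -0.138]), (0.37, [313.0, 231.0], [0.473, -0.077])]
handle_top [(0.42, [360.0, 231.0], [0.471, -0.214])]
stick_tip [(0.57, [365.0, 175.0], [0.65, -0.261])]
stick_mid [(0.66, [348.0, 169.0], [0.671, -0.208])]
stick [(0.63, [337.0, 167.0], [0.677, -0.173])]
tray [(0.6, [350.0, 172.0], [0.66, -0.215])]
safe [(0.93, [314.0, 232.0], [0.47, -0.092]), (0.23, [346.0, 173.0], [0.659, -0.202])]
coin_a [(0.71, [280.0, 192.0], [0.6, 0.013]), (0.61, [234.0, 166.0], [0.687, 0.164]), (0.49, [256.0, 192.0], [0.6, 0.094]), (0.41, [220.0, 192.0], [0.602, 0.21])]
coin_b [(0.71, [280.0, 192.0], [0.6, 0.013]), (0.61, [234.0, 166.0], [0.687, 0.164]), (0.49, [256.0, 192.0], [0.6, 0.094]), (0.41, [220.0, 1
[... 2083 characters left out ...]
.7, [254.0, 226.0], [0.601, 0.102]), (0.68, [275.0, 256.0], [0.607, 0.204]), (0.65, [235.0, 201.0], [0.595, 0.009])]
coin_e [(0.77, [240.0, 257.0], [0.682, 0.156]), (0.7, [254.0, 226.0], [0.601, 0.102]), (0.68, [275.0, 256.0], [0.607, 0.204]), (0.65, [235.0, 201.0], [0.595, 0.009])]
pen_mug [(0.76, [220.0, 287.0], [0.767, 0.197])]
paper_roll [(0.96, [175.0, 244.0], [0.795, 0.033]), (0.49, [229.0, 107.0], [0.408, -0.305])]
card_reader [(0.64, [321.0, 307.0], [0.6, 0.373])]
calculator [(0.87, [390.0, 277.0], [0.412, 0.407]), (0.69, [234.0, 201.0], [0.598, 0.004])]
juice [(0.84, [279.0, 328.0], [0.713, 0.358]), (0.34, [240.0, 127.0], [0.426, -0.213])]
cup [(0.7, [135.0, 179.0], [0.783, -0.21])]
```

```bash
python3 -c "
import cv2
a=cv2.imread('pics/top0.png');a=a[100:284,130:400];cv2.imwrite('pics/top0c.png',cv2.resize(a,None,fx=2.9,fy=2.9,interpolation=cv2.INTER_CUBIC))"
```

```text
(no output)
```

View pics/top0c.png

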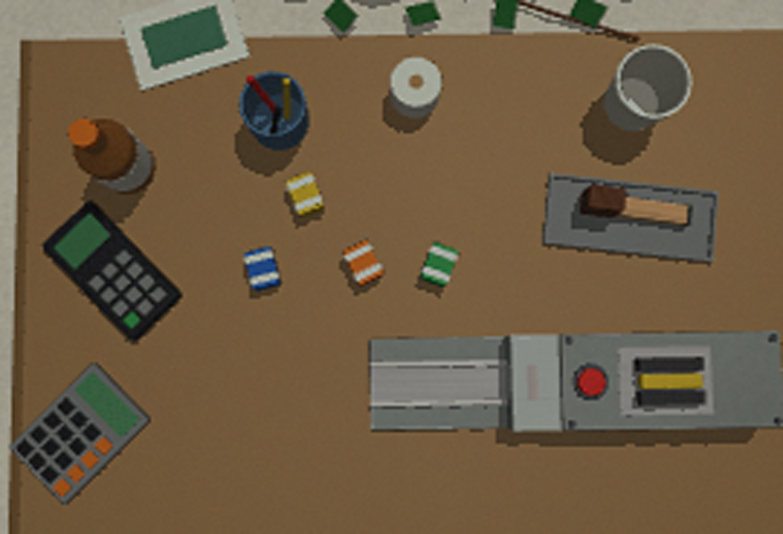

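View pics/scene0.png

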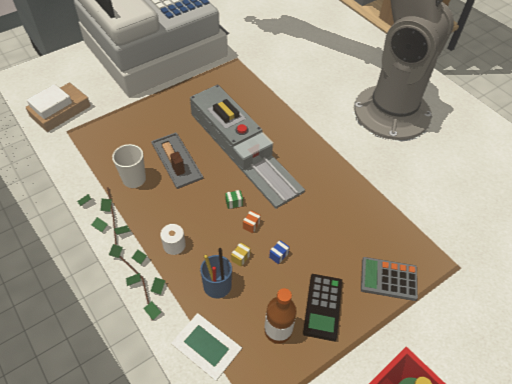

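The pictures show four cassettes (yellow, blue, orange, green). The safe runs along world −y, with the button at about (334,232) and the handle at about (362,231) in the top image. The stick lies in its tray with its tip toward −y.

```bash
cat > go.py <<'E'
# usage: go.py x y z yawdeg(of tool x)  -> row to write
import sys; from h import *
def plan(x,y,z,yaw):
    o,p,Rm=obs()
    a=np.radians(yaw);c,s=np.cos(a),np.sin(a)
    Rt=np.array([[c,s,0],[s,-c,0],[0,0,-1.]])
    rv=R.from_matrix(Rm.T@Rt).as_rotvec(); d=Rm.T@(np.array([x,y,z])-p)*1000
    print([round(float(v),3) for v in rv],[round(float(v),1) for v in d],'rows>=',max(np.linalg.norm(d)/62.5,np.degrees(np.linalg.norm(rv))/10.7).round(1))
if __name__=='__main__':
    o,p,Rm=obs(); print('t',round(o['t'],2),'p',p.round(4),'yaw',np.degrees(np.arctan2(Rm[1,0],Rm[0,0])).round(2),'q',np.round(o['q'],2),'w',o['gripper_width'])
    plan(*map(float,sys.argv[1:5]))
E
python3 go.py .47 -.13 .32 90
```

```text
t 2.1 p [ 0.1603 -0.6557  0.2313] yaw 13.74 q [ 1.22  0.48  0.02  1.56 -0.01  1.11 -0.08] w 0.9994917055995641
[0.0, 0.0, -1.331] [425.7, -437.1, -88.7] rows>= 9.9
```

jog_arm(
  motion=[
    [0, 0, -0.15, 43, -44, -40, 85],
    [0, 0, -0.3, 86, -88, -89, 85],
    [0, 0, -0.45, 129, -132, -89, 85],
    [0, 0, -0.6, 172, -176, -89, 85],
    [0, 0, -0.75, 215, -220, -89, 85],
    [0, 0, -0.9, 258, -264, -89, 85],
    [0, 0, -1.05, 301, -308, -89, 85],
    [0, 0, -1.2, 344, -352, -89, 85],
    [0, 0, -1.331, 400, -410, -89, 85],
    [0, 0, -1.331, 426, -437, -89, 85],
  ],
)

```text
t: 3.35
eef_pos: [0.4661, -0.1369, 0.3208]
tool_rot: [0.001, 0.707, 0.707, 0.0]
contact_force: [1.0, -0.7, 0.2]
gripper_width: 0.996
grasp_force: 0.0
```

```bash
cat > b.py <<'E'
from h import *
o,p,Rm=obs(); print(o['t'],p.round(4),np.round(o['q'],2),np.round(o['contact_force'],2))
d=shoot('wrist','w1.png'); cl={k:v for k,v in d.items() if k!='_T'}
print(np.round(d['tool_from_camera'],3).tolist())
for n,z in [('button_top',.085),('handle_top',.095),('gate_line',.012),('channel_start',.012)]:
    print(n,[(round(x['score'],2),np.round(x['xy']).tolist(),ray(d,x['xy'],z).round(4)[:2].tolist()) for x in bot.tip_of(n,cl)[:2]])
E
python3 b.py
```

```text
3.35 [ 0.4661 -0.1369  0.3208] [ 0.66  0.12 -0.55  1.85  0.07  1.19  0.09] [ 1.03 -0.65  0.15]
[[0.001, -0.957, -0.289, 0.074], [1.0, 0.001, -0.001, 0.001], [0.001, -0.289, 0.957, -0.142], [0.0, 0.0, 0.0, 1.0]]
button_top [(0.69, [258.0, 168.0], [0.4712, -0.1393])]
handle_top [(0.8, [262.0, 228.0], [0.4767, -0.2235]), (0.61, [438.0, 200.0], [0.7173, -0.1802])]
gate_line [(0.4, [362.0, 193.0], [0.6442, -0.1949])]
channel_start []
```

View pics/w1.png

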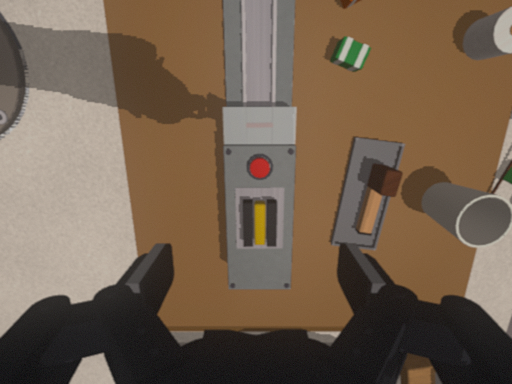

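The wrist view shows the button at (259,168), the handle at (261,224), the channel above them and the stick's tray on the right. I'll refine the safe pose with colour centroids.

```bash
cat > c.py <<'E'
from h import *
from scipy.optimize import least_squares
import time
d=shoot('wrist'); im=np.array(d['pixels']); hsv=cv2.cvtColor(im,cv2.COLOR_RGB2HSV)
def cen(m,box):
    x0,y0,x1,y1=box; s=np.zeros(m.shape,np.uint8); s[y0:y1,x0:x1]=m[y0:y1,x0:x1]
    n,l,st,c=cv2.connectedComponentsWithStats(s); i=1+np.argmax(st[1:,4]); return c[i],st[i]
red=((hsv[...,1]>150)&((hsv[...,0]<8)|(hsv[...,0]>172))&(hsv[...,2]>110)).astype(np.uint8)
yel=((hsv[...,1]>150)&(hsv[...,0]>20)&(hsv[...,0]<35)).astype(np.uint8)
b,sb=cen(red,(230,140,290,195)); h,sh=cen(yel,(235,185,285,260))
B=ray(d,b,.083);H=ray(d,h,.095);print(b,sb,h,sh,B.round(4),H.round(4))
v=H-B;print('yaw',np.degrees(np.arctan2(v[1],v[0])),np.linalg.norm(v[:2]))
# silhouette edges of the top lid: grey vs brown, rows 160..280
for r in (160,200,240,275):
    row=hsv[r,:,1].astype(int); g=np.where(row[200:320]<90)[0]+200; 
    print(r,g.min(),g.max(),(ray(d,(g.min(),r),.075)).round(4)[:2],(ray(d,(g.max(),r),.075)).round(4)[:2])
for r in (20,60,90):
    row=hsv[r,:,1].astype(int); g=np.where(row[200:320]<90)[0]+200
    print(r,g.min(),g.max(),(ray(d,(g.min(),r),.012)).round(4)[:2],(ray(d,(g.max(),r),.012)).round(4)[:2])
E
python3 c.py
```

```text
[260.31683168 166.07590759] [251 157  20  19 303] [260.44158879 221.42523364] [255 200  12  44 428] [ 0.4725 -0.1384  0.083 ] [ 0.4729 -0.2148  0.095 ]
yaw -89.67640563501533 0.07631111713067766
160 224 296 [ 0.4223 -0.1315] [ 0.522  -0.1314]
200 226 294 [ 0.4234 -0.1897] [ 0.5216 -0.1896]
240 227 293 [ 0.423  -0.2531] [ 0.5226 -0.253 ]
275 229 292 [ 0.4245 -0.3135] [ 0.5235 -0.3134]
20 224 295 [0.4215 0.0559] [0.5213 0.0559]
60 225 294 [0.4213 0.0045] [0.522  0.0046]
90 226 293 [ 0.4216 -0.0366] [ 0.5221 -0.0365]
```

```bash
cat >> c.py <<'E'
o,p,Rm=obs(); print(p.round(4), Rm.round(3).tolist())
d=shoot('top'); im=np.array(d['pixels']); hsv=cv2.cvtColor(im,cv2.COLOR_RGB2HSV)
red=((hsv[...,1]>150)&((hsv[...,0]<8)|(hsv[...,0]>172))&(hsv[...,2]>110)).astype(np.uint8)
yel=((hsv[...,1]>150)&(hsv[...,0]>20)&(hsv[...,0]<35)).astype(np.uint8)
for nm,m,z,box in (('b',red,.083,(320,220,350,245)),('h',yel,.095,(345,220,380,245))):
    try: c,s=cen(m,box); print(nm,c,s,ray(d,c,z).round(4))
    except Exception as e: print(nm,e)
cv2.imwrite('pics/t2.png',cv2.resize(cv2.cvtColor(im[205:255,240:420],cv2.COLOR_RGB2BGR),None,fx=4.4,fy=4.4,interpolation=cv2.INTER_CUBIC))
E
python3 c.py
```

```text
[260.58688525 165.41311475] [251 156  20  20 305] [260.96035242 220.81497797] [256 200  11  43 454] [ 0.4725 -0.1383  0.083 ] [ 0.4731 -0.2146  0.095 ]
yaw -89.5130420373184 0.076284353086672
160 224 296 [ 0.422  -0.1322] [ 0.5216 -0.1323]
200 226 295 [ 0.4229 -0.1904] [ 0.5225 -0.1905]
240 228 293 [ 0.424  -0.2538] [ 0.522  -0.2539]
275 229 292 [ 0.4238 -0.3142] [ 0.5227 -0.3142]
20 224 295 [0.4215 0.0551] [0.5212 0.055 ]
60 225 294 [0.4212 0.0038] [0.5218 0.0037]
90 226 293 [ 0.4214 -0.0373] [ 0.5219 -0.0374]
[ 0.4647 -0.1402  0.3202] [[0.003, 1.0, -0.0], [1.0, -0.003, -0.001], [-0.001, -0.0, -1.0]]
b [333.71428571 231.19047619] [330 227   9   9  63] [ 0.4721 -0.1398  0.083 ]
h [351.55555556 230.61111111] [350 229   5   5  18] [ 0.4734 -0.1904  0.095 ]
```

View pics/t2.png

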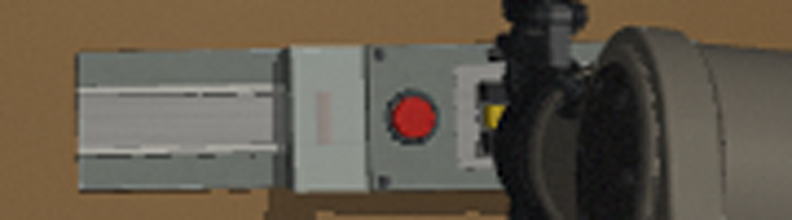

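```bash
python3 go.py .4722 -.1395 .105 90.4
```

```text
t 3.75 p [ 0.4647 -0.1402  0.3202] yaw 89.82 q [ 0.67  0.12 -0.54  1.85  0.07  1.19  0.1 ] w 0.9950049977432872
[-0.0, 0.0, -0.01] [0.8, 7.6, 215.2] rows>= 3.4
```

jog_arm(
  motion=[
    [0, 0, -0.01, 1, 7.6, 50, 0],
    [0, 0, -0.01, 1, 7.6, 100, 0],
    [0, 0, -0.01, 1, 7.6, 150, 0],
    [0, 0, -0.01, 1, 7.6, 190, 0],
    [0, 0, -0.01, 1, 7.6, 215, 0],
    [0, 0, -0.01, 1, 7.6, 215, 0],
    [0, 0, -0.01, 1, 7.6, 215, 0],
    [0, 0, -0.01, 1, 7.6, 215, 0],
  ],
)

```text
t: 4.75
eef_pos: [0.4739, -0.138, 0.1066]
tool_rot: [0.001, 0.704, 0.71, 0.001]
contact_force: [-0.2, -0.4, 0.3]
gripper_width: -0.001
grasp_force: 0.0
```

```bash
python3 go.py .4722 -.1395 .077 90.4
```

```text
t 4.75 p [ 0.4739 -0.138   0.1066] yaw 90.53 q [ 0.57  0.39 -0.5   2.07  0.28  0.74 -0.09] w -0.0010936706450014276
[0.002, 0.001, 0.002] [-1.4, -1.8, 29.6] rows>= 0.5
```

jog_arm(
  motion=[
    [0, 0, 0, -1, -1, 10, 0],
    [0, 0, 0, -1, -1, 20, 0],
    [0, 0, 0, -1, -1, 24, 0],
    [0, 0, 0, -1, -1, 28, 0],
    [0, 0, 0, -1, -1, 30, 0],
    [0, 0, 0, -1, -1, 30, 0],
  ],
)

```text
t: 5.5
eef_pos: [0.4721, -0.1388, 0.0769]
tool_rot: [0.0, 0.704, 0.711, -0.001]
contact_force: [-7.7, 0.8, 25.6]
gripper_width: 0.002
grasp_force: 13.1
```

jog_arm(
  motion=[
    [0, 0, 0, 0, 0, -40, 30],
    [0, 0, 0, 0, 0, -80, 60],
    [0, 0, 0, -40, 0, -110, 85],
    [0, 0, 0, -80, 0, -120, 85],
    [0, 0, 0, -80, 0, -120, 85],
    [0, 0, 0, -80, 0, -120, 85],
  ],
)

```text
t: 6.25
eef_pos: [0.4724, -0.2177, 0.1945]
tool_rot: [-0.001, 0.703, 0.711, -0.0]
contact_force: [-0.2, 0.4, 0.8]
gripper_width: 0.995
grasp_force: 0.0
```

```bash
cat > d.py <<'E'
from h import *
d=shoot('wrist','w2.png'); im=np.array(d['pixels']); hsv=cv2.cvtColor(im,cv2.COLOR_RGB2HSV)
yel=((hsv[...,1]>150)&(hsv[...,0]>20)&(hsv[...,0]<35)).astype(np.uint8)
n,l,st,c=cv2.connectedComponentsWithStats(yel)
for i in range(1,n):
    if st[i,4]>200: print(c[i],st[i],ray(d,c[i],.123).round(4),ray(d,c[i],.095).round(4), [ray(d,(st[i,0]+st[i,2]/2,y),.123).round(4)[:2] for y in (st[i,1],st[i,1]+st[i,3])])
E
python3 d.py; python3 go.py .473 -.2195 .107 90.4
```

```text
[255.48396095 203.35216179] [ 246  166   20   77 1434] [ 0.4731 -0.2148  0.123 ] [ 0.4732 -0.2242  0.095 ] [array([ 0.4731, -0.1846]), array([ 0.4739, -0.2497])]
t 6.3 p [ 0.4725 -0.2172  0.1945] yaw 90.66 q [ 0.73  0.31 -0.51  1.93  0.18  0.95  0.15] w 0.9999296169388622
[-0.001, -0.001, 0.004] [-2.5, 0.6, 87.5] rows>= 1.4
```

View pics/w2.png

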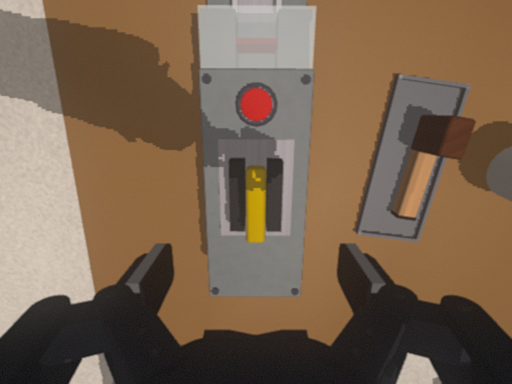

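jog_arm(
  motion=[
    [0, 0, 0, 0, 0.5, 40, 60],
    [0, 0, 0, 0, 0.5, 75, 45],
    [0, 0, 0, 0, 0.5, 92, 40],
    [0, 0, 0, 0, 0.5, 92, 40],
    [0, 0, 0, 0, 0.5, 92, 10],
    [0, 0, 0, 0, 0.5, 92, 10],
    [0, 0, 0, 0, 0.5, 92, 10],
  ],
  grip_force=25,
)

```text
t: 7.18
eef_pos: [0.4729, -0.2181, 0.1038]
tool_rot: [-0.0, 0.704, 0.711, -0.0]
contact_force: [-4.1, 2.6, 1.4]
gripper_width: 0.339
grasp_force: 24.9
```

jog_arm(
  motion=[
    [0, 0, 0, 0, 0, 0, 10],
    [0, 0, 0, 0, 0, 0, 10],
  ],
)

```text
t: 7.42
eef_pos: [0.4729, -0.2181, 0.1035]
tool_rot: [-0.0, 0.704, 0.711, -0.0]
contact_force: [-4.8, 4.0, 2.1]
gripper_width: 0.344
grasp_force: 24.9
```

```bash
python3 -c "
from h import *
shoot('wrist','w3.png')"; python3 go.py .473 -.2175 .103 90.4
```

```text
t 7.47 p [ 0.4729 -0.2181  0.1035] yaw 90.58 q [ 0.69  0.43 -0.46  2.01  0.28  0.76  0.07] w 0.3349465508273492
[-0.001, -0.0, 0.003] [0.6, 0.1, 0.5] rows>= 0.0
```

View pics/w3.png

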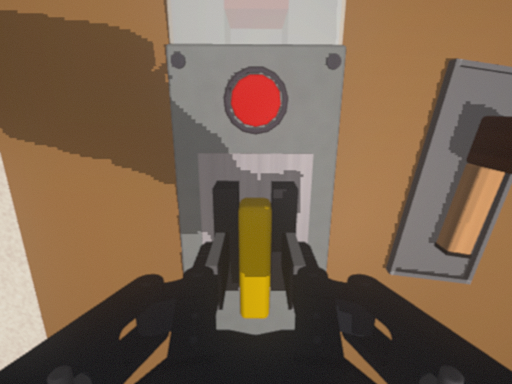

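The pads close on the bar, and the pad force confirms it. Turning now.

jog_arm(
  motion=[
    [0, 0, -0.15, 0, 0, 0, 10],
    [0, 0, -0.3, 0, 0, 0, 10],
    [0, 0, -0.45, 0, 0, 0, 10],
    [0, 0, -0.6, 0, 0, 0, 10],
    [0, 0, -0.75, 0, 0, 0, 10],
    [0, 0, -0.9, 0, 0, 0, 10],
    [0, 0, -1.05, 0, 0, 0, 10],
    [0, 0, -1.2, 0, 0, 0, 10],
    [0, 0, -1.34, 0, 0, 0, 10],
    [0, 0, -1.42, 0, 0, 0, 10],
  ],
)

```text
t: 8.72
eef_pos: [0.4714, -0.2193, 0.1031]
tool_rot: [-0.002, 0.07, 0.998, -0.0]
contact_force: [-7.2, 0.7, 3.3]
gripper_width: 0.339
grasp_force: 25.4
```

```bash
python3 -c "
from h import *
o,p,Rm=obs();print(o['torque'],o['contact_force'],o['grasp_force'])"; python3 go.py .473 -.2175 .103 171
```

```text
[ 0.24692276  1.65305967 -0.31763575] [-7.16255508  0.68320786  3.26866543] 25.397596657276154
t 8.72 p [ 0.4714 -0.2193  0.1031] yaw 172.03 q [ 0.94  0.51 -0.79  1.99  0.49  0.84  1.31] w 0.339170310776902
[-0.001, -0.003, 0.018] [-1.3, 2.0, 0.1] rows>= 0.1
```

jog_arm(
  motion=[
    [0, 0, 0, 0, 0, 0, 45],
    [0, 0, 0, 0, 0, 0, 70],
    [0, 0, 0, 0, 0, -30, 80],
    [0, 0, 0, 0, 0, -90, 85],
    [0, 0, 0, 0, 0, -140, 85],
  ],
)

```text
t: 9.35
eef_pos: [0.4744, -0.2185, 0.2458]
tool_rot: [0.001, 0.071, 0.998, -0.0]
contact_force: [-0.0, -0.7, 0.1]
gripper_width: 0.998
grasp_force: 0.0
```

```bash
python3 go.py .61 .06 .30 90
```

```text
t 9.35 p [ 0.4744 -0.2185  0.2458] yaw 171.91 q [ 1.06  0.34 -0.91  1.86  0.3   1.09  1.47] w 0.9978975161403427
[0.002, 0.002, 1.43] [-95.2, 294.8, -54.0] rows>= 7.7
```

jog_arm(
  motion=[
    [0, 0, 0.17, -11, 35, -30, 85],
    [0, 0, 0.34, -22, 70, -54, 85],
    [0, 0, 0.51, -33, 105, -54, 85],
    [0, 0, 0.68, -45, 140, -54, 85],
    [0, 0, 0.85, -57, 176, -54, 85],
    [0, 0, 1.02, -69, 212, -54, 85],
    [0, 0, 1.19, -81, 250, -54, 85],
    [0, 0, 1.36, -95, 295, -54, 85],
    [0, 0, 1.43, -95, 295, -54, 85],
    [0, 0, 1.43, -95, 295, -54, 85],
  ],
)

```text
t: 10.6
eef_pos: [0.6093, 0.061, 0.2976]
tool_rot: [0.0, 0.707, 0.708, 0.0]
contact_force: [-0.1, -0.4, -0.4]
gripper_width: 0.998
grasp_force: 0.0
```

```bash
cat > coins.py <<'E'
from h import *
from itertools import product
RNG={'blue':(100,125,120),'green':(50,85,80),'orange':(5,19,150),'yellow':(22,34,130)}
def fit(d,cols=('blue','green','orange','yellow'),top=.034,xr=(.4,.9),yr=(-.3,.4),out=None):
    im=np.array(d['pixels']); hsv=cv2.cvtColor(im,cv2.COLOR_RGB2HSV); V=im.copy()
    br=((hsv[...,1]<70)&(hsv[...,2]>140)).astype(np.uint8)
    res={}
    for c in cols:
        lo,hi,s=RNG[c]
        m=((hsv[...,0]>=lo)&(hsv[...,0]<=hi)&(hsv[...,1]>s)&(hsv[...,2]>60)).astype(np.uint8)
        n,l,st,ce=cv2.connectedComponentsWithStats(m)
        best=[i for i in range(1,n) if st[i,4]>25 and xr[0]<ray(d,ce[i],top)[0]<xr[1] and yr[0]<ray(d,ce[i],top)[1]<yr[1]]
        if not best: print(c,'none');continue
        i0=max(best,key=lambda i:st[i,4]); 
        near=[i for i in best if np.linalg.norm(ray(d,ce[i],top)-ray(d,ce[i0],top))<.045]
        reg=np.isin(l,near).astype(np.uint8)
        k=np.ones((3,3),np.uint8); lim=cv2.dilate(reg,k,iterations=6)
        full=reg|(br&lim)
        full=cv2.morphologyEx(full,cv2.MORPH_CLOSE,k); full=cv2.morphologyEx(full,cv2.MORPH_OPEN,k)
        n,l,st,ce=cv2.connectedComponentsWithStats(full); full=(l==1+np.argmax(st[1:,4])).astype(np.uint8)
        # fit silhouette of box by IoU
        from scipy.optimize import minimize
        c0=ray(d,ce[1+np.argmax(st[1:,4])],top*.6)
        def sil(x,y,a,S=4):
            ca,sa=np.cos(a),np.sin(a)
            P=np.array([[x+ca*u-sa*v,y+sa*u+ca*v,z] for u,v,z in product((-.021,.021),(-.015,.015),(top-.034,top))])
            h=cv2.convexHull(np.round(proj(d,P)*16).astype(np.int32))
            M=np.zeros(full.shape,np.uint8); cv2.fillPoly(M,[h],1,shift=4); return M
        def cost(p):
            M=sil(*p); return -(M&full).sum()/max(1,(M|full).sum())
        rs=[minimize(cost,[c0[0],c0[1],a],method='Nelder-Mead',options=dict(initial_simplex=np.array([[c0[0],c0[1],a],[c0[0]+.01,c0[1],a],[c0[0],c0[1]+.01,a],[c0[0],c0[1],a+.4]]),xatol=1e-4,fatol=1e-4)) for a in (0,.8,1.6,2.4)]
        r=min(rs,key=lambda r:r.fun); res[c]=(r.x[0],r.x[1],np.degrees(r.x[2])%180)
        print(c,'xy',r.x[:2].round(4),'axis deg',round(np.degrees(r.x[2])%180,1),'IoU',round(-r.fun,3))
        M=sil(*r.x); cs,_=cv2.findContours(M,cv2.RETR_EXTERNAL,cv2.CHAIN_APPROX_NONE); cv2.drawContours(V,cs,-1,(255,0,255),1)
    if out: cv2.imwrite('pics/'+out,cv2.cvtColor(V,cv2.COLOR_RGB2BGR))
    return res
if __name__=='__main__':
    o,p,Rm=obs(); print(o['t'],p.round(4)); fit(shoot('wrist'),out='w4.png')
E
python3 coins.py
```

```text
10.6 [0.6093 0.061  0.2976]
blue xy [0.6012 0.2693] axis deg 129.1 IoU -0.0
green xy [0.9011 0.2254] axis deg 15.3 IoU -0.0
orange xy [0.6108 0.1431] axis deg 157.1 IoU -0.0
yellow xy [0.8464 0.2232] axis deg 27.2 IoU -0.0coins.py:30: RuntimeWarning: overflow encountered in scalar negative
  M=sil(*p); return -(M&full).sum()/max(1,(M|full).sum())
```

View pics/w4.png

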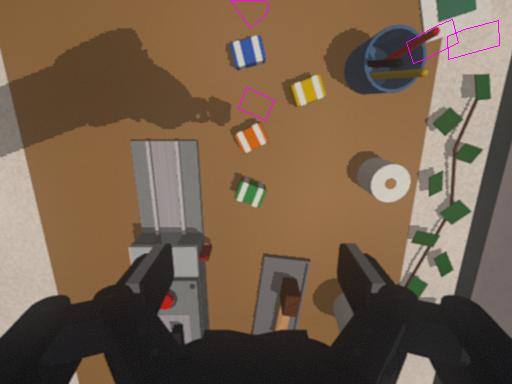

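```bash
sed -i 's/return -(M&full).sum()/return -float((M\&full).sum())/; s/xr=(.4,.9)/xr=(.4,.73)/' coins.py; python3 coins.py
```

```text
10.65 [0.6092 0.0602 0.2975]
blue xy [0.5989 0.2103] axis deg 19.2 IoU 0.803
green xy [0.6012 0.0114] axis deg 168.6 IoU 0.718
orange xy [0.6044 0.0971] axis deg 26.5 IoU 0.963
yellow xy [0.6827 0.1615] axis deg 20.4 IoU 0.877
```

View pics/w4.png

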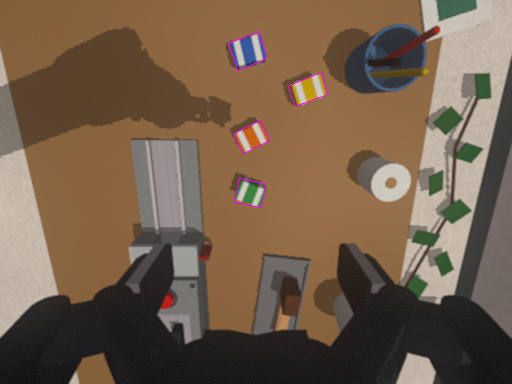

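Contours fit all four cassettes, and the red gate at (203,252) shows drawn aside. First cassette: green.

```bash
python3 go.py .6012 .0114 .012 168
```

```text
t 10.7 p [0.6091 0.0596 0.2975] yaw 90.01 q [ 0.33  0.4  -0.71  1.6   0.27  1.24 -0.43] w 0.9932173118110098
[0.0, 0.001, -1.361] [-48.1, -8.1, 285.5] rows>= 7.3
```

jog_arm(
  motion=[
    [0, 0, -0.17, -16, -3, 50, 70],
    [0, 0, -0.34, -32, -6, 100, 65],
    [0, 0, -0.51, -48, -8, 130, 60],
    [0, 0, -0.68, -48, -8, 160, 60],
    [0, 0, -0.85, -48, -8, 180, 60],
    [0, 0, -1.02, -48, -8, 195, 60],
    [0, 0, -1.19, -48, -8, 200, 60],
    [0, 0, -1.36, -48, -8, 200, 60],
    [0, 0, -1.36, -48, -8, 200, 60],
  ],
)

```text
t: 11.82
eef_pos: [0.6009, 0.011, 0.0972]
tool_rot: [0.0, 0.107, 0.994, 0.0]
contact_force: [0.2, -0.1, 0.1]
gripper_width: 0.699
grasp_force: 0.0
```

```bash
cat > near.py <<'E'
import sys; from coins import *
import go
c=sys.argv[1]; flip=float(sys.argv[2]) if len(sys.argv)>2 else 0
o,p,Rm=obs(); print(o['t'],p.round(4),'w',o['gripper_width'])
r=fit(shoot('wrist'),(c,),out='near_%s.png'%c)[c]
y=np.degrees(np.arctan2(Rm[1,0],Rm[0,0])); a=r[2]; a+=180*round((y-a)/180)
print('yaw->',a); go.plan(r[0],r[1],.012,a)
E
python3 near.py green; python3 go.py .6012 .0114 .012 168
```

```text
11.825 [0.6009 0.011  0.0972] w 0.6990393931440456
green xy [0.6023 0.0131] axis deg 158.6 IoU 0.887
yaw-> 158.58583881578753
[0.0, 0.0, 0.158] [-0.9, 2.1, 85.4] rows>= 1.4
t 11.88 p [0.6009 0.0112 0.0974] yaw 167.66 q [ 0.52  0.69 -0.89  1.8   0.64  0.97  0.71] w 0.7026560594608182
[0.0, 0.0, -0.006] [-0.2, 0.2, 85.4] rows>= 1.4
```

View pics/near_green.png

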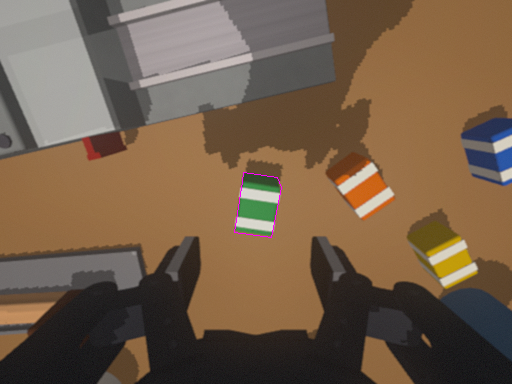

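jog_arm(
  motion=[
    [0, 0, 0.158, -1, 2, 30, 60],
    [0, 0, 0.158, -1, 2, 65, 60],
    [0, 0, 0.158, -1, 2, 85, 60],
    [0, 0, 0.158, -1, 2, 85, 60],
    [0, 0, 0.158, -1, 2, 85, 15],
    [0, 0, 0.158, -1, 2, 85, 15],
    [0, 0, 0.158, -1, 2, 85, 15],
    [0, 0, 0.158, -1, 2, 60, 15],
    [0, 0, 0.158, -1, 2, 20, 15],
  ],
  grip_force=45,
)

```text
t: 13.0
eef_pos: [0.6012, 0.0138, 0.0783]
tool_rot: [-0.001, 0.183, 0.983, -0.0]
contact_force: [0.7, 0.3, -0.5]
gripper_width: 0.337
grasp_force: 45.1
```

```bash
python3 go.py .4716 -.0365 .09 90.4
```

```text
t 13.0 p [0.6012 0.0138 0.0783] yaw 158.88 q [ 0.48  0.7  -0.84  1.81  0.64  0.93  0.56] w 0.3372525387616831
[-0.002, -0.001, 1.195] [102.8, -93.6, -11.5] rows>= 6.4
```

jog_arm(
  motion=[
    [0, 0, 0.17, 15, -13, -18, 15],
    [0, 0, 0.34, 30, -26, -18, 15],
    [0, 0, 0.51, 45, -40, -16, 15],
    [0, 0, 0.68, 60, -54, -14, 15],
    [0, 0, 0.85, 75, -68, -12, 15],
    [0, 0, 1.02, 90, -82, -12, 15],
    [0, 0, 1.195, 103, -94, -12, 15],
    [0, 0, 1.195, 103, -94, -12, 15],
  ],
)

```text
t: 14.0
eef_pos: [0.4715, -0.037, 0.0904]
tool_rot: [0.001, 0.704, 0.71, -0.0]
contact_force: [0.0, 0.7, -0.9]
gripper_width: 0.339
grasp_force: 45.2
```

```bash
python3 -c "
from h import *
shoot('wrist','p1.png')
o,p,Rm=obs();print(o['grasp_force'])"; python3 go.py .4716 -.0365 .026 90.4
```

```text
45.1824688911438
t 14.05 p [ 0.4727 -0.0365  0.0904] yaw 90.61 q [ 0.48  0.42 -0.64  2.11  0.38  0.72 -0.4 ] w 0.3398721843461456
[0.002, 0.001, 0.004] [0.1, -1.2, 64.4] rows>= 1.0
```

View pics/p1.png

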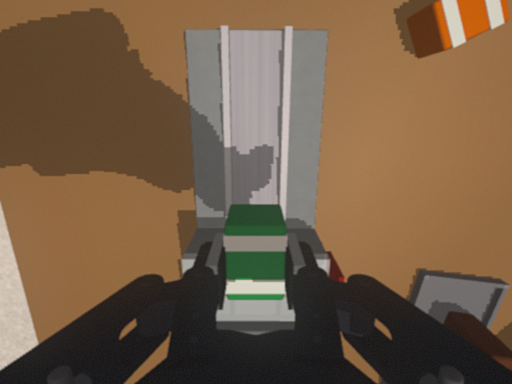

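jog_arm(
  motion=[
    [0, 0, 0, 0, -0.5, 30, 15],
    [0, 0, 0, 0, -0.5, 50, 15],
    [0, 0, 0, 0, -0.5, 60, 15],
    [0, 0, 0, 0, -0.5, 65, 15],
    [0, 0, 0, 0, -0.5, 65, 15],
  ],
)

```text
t: 14.68
eef_pos: [0.4723, -0.036, 0.0257]
tool_rot: [0.0, 0.704, 0.71, -0.0]
contact_force: [-5.0, 0.8, 12.8]
gripper_width: 0.34
grasp_force: 46.9
```

```bash
python3 go.py .4716 -.0365 .026 90.4; python3 -c "
from h import *
o,p,Rm=obs();print(o['grasp_force'],o['contact_force'],o['torque'])"
```

```text
t 14.68 p [ 0.4723 -0.036   0.0257] yaw 90.52 q [ 0.4   0.53 -0.55  2.15  0.5   0.59 -0.51] w 0.3403877335833864
[0.001, 0.001, 0.002] [-0.5, -0.7, -0.3] rows>= 0.0
46.92089259624481 [-4.96140632  0.77264868 12.77829071] [ 0.19085647  1.16803383 -0.04302126]
```

jog_arm(
  motion=[
    [0, 0, 0, 0, 0, -1, 40],
    [0, 0, 0, 0, 0, -1, 48],
    [0, 0, 0, 0, 0, -40, 50],
    [0, 0, 0, 0, 0, -80, 60],
    [0, 0, 0, 0, 0, -90, 60],
  ],
)

```text
t: 15.3
eef_pos: [0.4734, -0.0365, 0.1166]
tool_rot: [0.002, 0.705, 0.71, 0.001]
contact_force: [0.9, 0.1, 0.2]
gripper_width: 0.704
grasp_force: 0.0
```

```bash
python3 go.py .6044 .0971 .10 26.5
```

```text
t 15.3 p [ 0.4734 -0.0365  0.1166] yaw 90.4 q [ 0.51  0.38 -0.67  2.09  0.34  0.77 -0.37] w 0.7037118702065286
[0.004, -0.002, 1.115] [132.7, 131.8, 17.1] rows>= 6.0
```

jog_arm(
  motion=[
    [0, 0, 0.17, 20, 20, 0, 60],
    [0, 0, 0.34, 40, 40, 0, 60],
    [0, 0, 0.51, 60, 60, 5, 60],
    [0, 0, 0.68, 80, 80, 10, 60],
    [0, 0, 0.85, 100, 100, 16, 60],
    [0, 0, 1.02, 120, 120, 17, 60],
    [0, 0, 1.115, 133, 132, 17, 60],
    [0, 0, 1.115, 133, 132, 17, 60],
  ],
)

```text
t: 16.3
eef_pos: [0.6028, 0.0987, 0.0965]
tool_rot: [-0.0, 0.973, 0.231, -0.0]
contact_force: [-0.8, 0.0, 1.1]
gripper_width: 0.701
grasp_force: 0.0
```

```bash
python3 near.py orange
```

```text
16.3 [0.6028 0.0987 0.0965] w 0.7005483640492982
orange xy [0.6039 0.0966] axis deg 26.0 IoU 0.957
yaw-> 25.965079002967432
[-0.0, 0.001, 0.013] [1.3, 1.5, 84.5] rows>= 1.4
```

jog_arm(
  motion=[
    [0, 0, 0.013, 1.3, 1.5, 30, 60],
    [0, 0, 0.013, 1.3, 1.5, 65, 60],
    [0, 0, 0.013, 1.3, 1.5, 85, 60],
    [0, 0, 0.013, 1.3, 1.5, 85, 60],
    [0, 0, 0.013, 1.3, 1.5, 85, 15],
    [0, 0, 0.013, 1.3, 1.5, 85, 15],
    [0, 0, 0.013, 1.3, 1.5, 85, 15],
    [0, 0, 0.013, 1.3, 1.5, 50, 15],
    [0, 0, 0.013, 1.3, 1.5, 10, 15],
  ],
)

```text
t: 17.48
eef_pos: [0.6038, 0.0964, 0.0877]
tool_rot: [-0.0, 0.975, 0.223, -0.001]
contact_force: [0.6, 0.3, -1.1]
gripper_width: 0.341
grasp_force: 45.2
```

```bash
python3 go.py .4713 .0155 .09 90.4
```

```text
t 17.48 p [0.6038 0.0964 0.0877] yaw 25.78 q [ 0.01  0.57 -0.37  1.81  0.27  0.82 -1.61] w 0.3411586992465701
[-0.001, 0.001, -1.128] [-154.5, 15.2, -2.0] rows>= 6.0
```

jog_arm(
  motion=[
    [0, 0, -0.17, -23, 2, -5, 15],
    [0, 0, -0.34, -46, 4, -5, 15],
    [0, 0, -0.51, -69, 7, -5, 15],
    [0, 0, -0.68, -92, 9, -5, 15],
    [0, 0, -0.85, -115, 11, -3, 15],
    [0, 0, -1.02, -138, 13, -2, 15],
    [0, 0, -1.128, -154.5, 15, -2, 15],
    [0, 0, -1.128, -154.5, 15, -2, 15],
    [0, 0, -1.128, -154.5, 15, -2, 15],
  ],
)

```text
t: 18.6
eef_pos: [0.4729, 0.0163, 0.0897]
tool_rot: [0.0, 0.705, 0.709, 0.001]
contact_force: [-0.1, 0.4, -0.8]
gripper_width: 0.347
grasp_force: 29.2
```

```bash
python3 go.py .4714 .0155 .0255 90.4; python3 -c "
from h import *
shoot('wrist','p2.png')"
```

```text
t 18.6 p [0.4729 0.0163 0.0897] yaw 90.28 q [ 0.4   0.43 -0.67  2.11  0.41  0.72 -0.54] w 0.34663657180352225
[0.001, -0.0, -0.002] [-0.8, -1.6, 64.2] rows>= 1.0
```

View pics/p2.png

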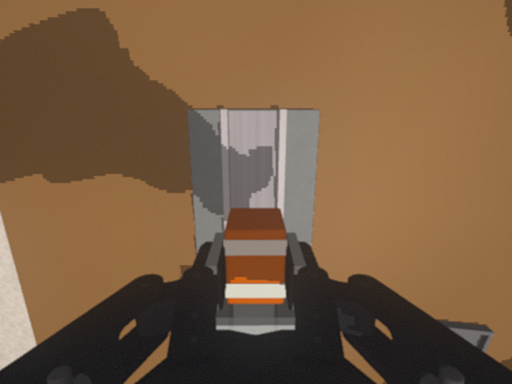

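jog_arm(
  motion=[
    [0, 0, 0, 0, -1.2, 30, 15],
    [0, 0, 0, 0, -1.2, 50, 15],
    [0, 0, 0, 0, -1.2, 60, 15],
    [0, 0, 0, 0, -1.2, 63, 15],
    [0, 0, 0, 0, -1.2, 63, 15],
  ],
  grip_force=45,
)

```text
t: 19.27
eef_pos: [0.4713, 0.0162, 0.0267]
tool_rot: [0.0, 0.705, 0.71, 0.0]
contact_force: [-0.0, -0.6, -1.2]
gripper_width: 0.342
grasp_force: 51.3
```

```bash
python3 go.py .4714 -.0145 .0255 90.4; python3 -c "
from h import *
o,p,Rm=obs();print(o['grasp_force'],o['contact_force'])
d=shoot('scene');im=np.array(d['pixels'])[120:290,160:330];cv2.imwrite('pics/s2.png',cv2.resize(cv2.cvtColor(im,cv2.COLOR_RGB2BGR),None,fx=3.5,fy=3.5,interpolation=cv2.INTER_CUBIC))"
```

```text
t 19.27 p [0.4713 0.0162 0.0267] yaw 90.4 q [ 0.32  0.54 -0.59  2.15  0.53  0.6  -0.64] w 0.34170050950278585
[0.001, -0.0, 0.0] [-30.7, -0.1, 1.2] rows>= 0.5
51.29819869995117 [-0.03740856 -0.55383572 -1.2417411 ]
```

View pics/s2.png

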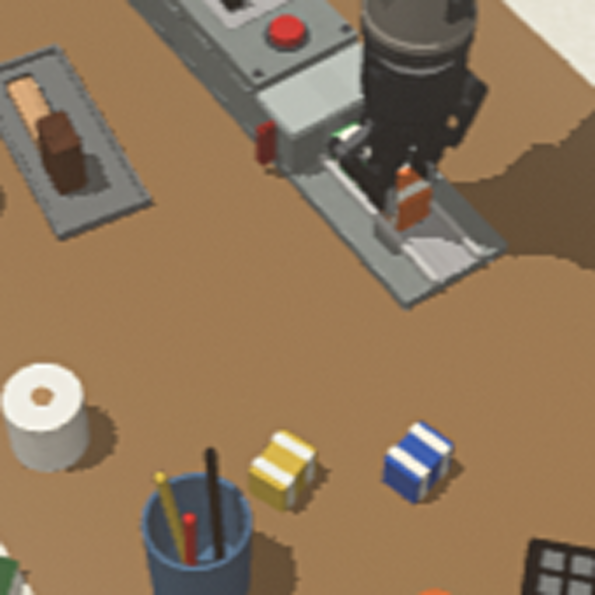

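Green sits in the trough by the window, orange is held just above the floor, and yellow and blue haven't moved. Next I slide orange up behind green.

jog_arm(
  motion=[
    [0, 0, 0, 0, 0, 0.5, 15],
    [0, 0, 0, -10, 0, 0.5, 15],
    [0, 0, 0, -20, 0, 0.5, 15],
    [0, 0, 0, -30, 0, 0.5, 15],
    [0, 0, 0, -30, 0, 1.5, 15],
  ],
)

```text
t: 19.95
eef_pos: [0.4711, -0.0164, 0.0258]
tool_rot: [0.001, 0.705, 0.709, -0.001]
contact_force: [-6.7, -3.9, 27.1]
gripper_width: 0.338
grasp_force: 54.9
```

jog_arm(
  motion=[
    [0, 0, 0, 0, 0, 0, 40],
    [0, 0, 0, 0, 0, 0, 48],
    [0, 0, 0, 0, 0, -40, 50],
    [0, 0, 0, 0, 0, -80, 60],
    [0, 0, 0, 0, 0, -90, 60],
  ],
)

```text
t: 20.58
eef_pos: [0.4724, -0.0141, 0.1168]
tool_rot: [0.001, 0.705, 0.709, 0.001]
contact_force: [-0.4, 0.3, -0.1]
gripper_width: 0.707
grasp_force: 0.0
```

```bash
python3 go.py .5989 .2103 .10 19.2
```

```text
t 20.57 p [ 0.4724 -0.0141  0.1168] yaw 90.39 q [ 0.49  0.39 -0.71  2.1   0.36  0.77 -0.43] w 0.7065631131128894
[0.003, -0.002, 1.242] [223.6, 128.0, 17.2] rows>= 6.7
```

jog_arm(
  motion=[
    [0, 0, 0.17, 31, 18, 0, 60],
    [0, 0, 0.34, 62, 36, 0, 60],
    [0, 0, 0.51, 93, 54, 5, 60],
    [0, 0, 0.68, 124, 72, 10, 60],
    [0, 0, 0.85, 155, 90, 16, 60],
    [0, 0, 1.02, 186, 108, 17, 60],
    [0, 0, 1.19, 215, 124, 17, 60],
    [0, 0, 1.24, 223.6, 128, 17, 60],
    [0, 0, 1.24, 223.6, 128, 17, 60],
  ],
)

```text
t: 21.7
eef_pos: [0.5969, 0.2111, 0.0967]
tool_rot: [0.0, 0.986, 0.169, -0.001]
contact_force: [-0.6, 0.1, -0.0]
gripper_width: 0.7
grasp_force: 0.0
```

```bash
python3 near.py blue
```

```text
21.7 [0.5969 0.2111 0.0967] w 0.6995094117491213
blue xy [0.5998 0.209 ] axis deg 12.7 IoU 0.801
yaw-> 12.741402902344694
[0.001, 0.002, 0.117] [2.6, 1.8, 84.7] rows>= 1.4
```

jog_arm(
  motion=[
    [0, 0, 0.09, 2.3, 1.8, 30, 60],
    [0, 0, 0.09, 2.3, 1.8, 65, 60],
    [0, 0, 0.09, 2.3, 1.8, 85, 60],
    [0, 0, 0.09, 2.3, 1.8, 85, 60],
    [0, 0, 0.09, 2.3, 1.8, 85, 15],
    [0, 0, 0.09, 2.3, 1.8, 85, 15],
    [0, 0, 0.09, 2.3, 1.8, 85, 15],
    [0, 0, 0.09, 2.3, 1.8, 50, 15],
    [0, 0, 0.09, 2.3, 1.8, 10, 15],
  ],
  grip_force=45,
)

```text
t: 22.88
eef_pos: [0.5994, 0.2091, 0.0881]
tool_rot: [0.0, 0.992, 0.124, -0.001]
contact_force: [0.3, -0.1, -1.4]
gripper_width: 0.339
grasp_force: 45.1
```

```bash
python3 go.py .4712 .0375 .09 90.4
```

```text
t 22.88 p [0.5994 0.2091 0.0881] yaw 14.21 q [-0.17  0.6  -0.36  1.75  0.26  0.85 -1.97] w 0.33928292685668743
[-0.001, 0.002, -1.33] [-166.4, 134.9, -1.6] rows>= 7.1
```

jog_arm(
  motion=[
    [0, 0, -0.17, -21, 17, -5, 15],
    [0, 0, -0.34, -42, 34, -5, 15],
    [0, 0, -0.51, -63, 51, -5, 15],
    [0, 0, -0.68, -84, 68, -5, 15],
    [0, 0, -0.85, -105, 85, -3, 15],
    [0, 0, -1.02, -126, 102, -2, 15],
    [0, 0, -1.19, -148, 120, -2, 15],
    [0, 0, -1.33, -166.4, 135, -2, 15],
    [0, 0, -1.33, -166.4, 135, -2, 15],
    [0, 0, -1.33, -166.4, 135, -2, 15],
  ],
)

```text
t: 24.12
eef_pos: [0.4727, 0.0383, 0.0902]
tool_rot: [0.0, 0.705, 0.709, 0.001]
contact_force: [0.1, 0.3, -0.4]
gripper_width: 0.338
grasp_force: 45.2
```

```bash
python3 go.py .4712 .0375 .0255 90.4
cat > held.py <<'E'
import sys; from h import *
# held block: coloured extents in the wrist view at its top height, and trough walls
d=shoot('wrist',sys.argv[1]); o,p,Rm=obs(); print('grasp',o['grasp_force'])
E
python3 held.py p3.png
```

```text
t 24.12 p [0.4727 0.0383 0.0902] yaw 90.3 q [ 0.38  0.44 -0.71  2.11  0.43  0.73 -0.6 ] w 0.33805429068075227
[0.001, -0.001, -0.002] [-0.9, -1.6, 64.7] rows>= 1.0
grasp 45.19543468952179
```

View pics/p3.png

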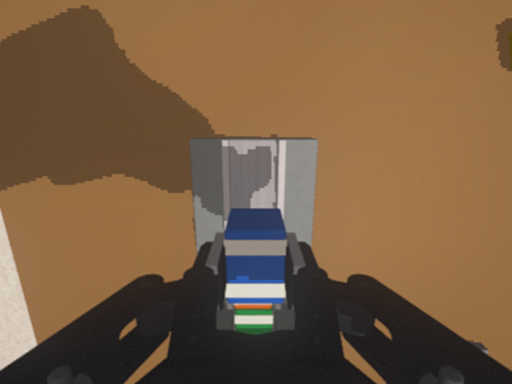

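jog_arm(
  motion=[
    [0, 0, 0, 0, -1.2, 30, 15],
    [0, 0, 0, 0, -1.2, 50, 15],
    [0, 0, 0, 0, -1.2, 60, 15],
    [0, 0, 0, 0, -1.2, 64, 15],
    [0, 0, 0, -7, -1.2, 64, 15],
    [0, 0, 0, -14, -1.2, 64, 15],
    [0, 0, 0, -14, -1.2, 65, 15],
  ],
)

```text
t: 25.05
eef_pos: [0.4718, 0.0232, 0.0263]
tool_rot: [0.001, 0.705, 0.709, 0.0]
contact_force: [-6.2, -2.3, 28.9]
gripper_width: 0.339
grasp_force: 48.8
```

```bash
python3 go.py .4712 .023 .0255 90.4;  python3 -c "
from h import *
o,p,Rm=obs();print(o['grasp_force'],o['contact_force'])"
```

```text
t 25.05 p [0.4718 0.0232 0.0263] yaw 90.33 q [ 0.33  0.54 -0.62  2.15  0.56  0.61 -0.69] w 0.3391201665852162
[0.002, 0.001, -0.001] [-0.2, -0.6, 0.8] rows>= 0.0
48.82602632045746 [-6.21685383 -2.33267119 28.88867648]
```

jog_arm(
  motion=[
    [0, 0, 0, 0, 0, 0, 40],
    [0, 0, 0, 0, 0, 0, 48],
    [0, 0, 0, 0, 0, -40, 50],
    [0, 0, 0, 0, 0, -100, 60],
    [0, 0, 0, 0, 0, -130, 60],
  ],
)

```text
t: 25.68
eef_pos: [0.472, 0.024, 0.1574]
tool_rot: [0.001, 0.705, 0.71, 0.001]
contact_force: [1.3, 0.2, 0.4]
gripper_width: 0.7
grasp_force: 0.0
```

```bash
python3 go.py .6827 .1615 .10 200
```

```text
t 25.68 p [0.472  0.024  0.1574] yaw 90.39 q [ 0.49  0.34 -0.79  2.06  0.31  0.86 -0.47] w 0.7004274255604562
[0.002, 0.003, -1.913] [136.1, 211.5, 58.1] rows>= 10.2
```

jog_arm(
  motion=[
    [0, 0, -0.18, 14, 21, 0, 60],
    [0, 0, -0.36, 28, 42, 0, 60],
    [0, 0, -0.54, 42, 63, 0, 60],
    [0, 0, -0.72, 56, 84, 0, 60],
    [0, 0, -0.9, 70, 105, 0, 60],
    [0, 0, -1.08, 84, 126, 0, 60],
    [0, 0, -1.26, 98, 147, 10, 60],
    [0, 0, -1.44, 112, 170, 25, 60],
    [0, 0, -1.62, 126, 195, 40, 60],
    [0, 0, -1.8, 136, 211, 50, 60],
  ],
)

```text
t: 26.92
eef_pos: [0.6816, 0.1612, 0.1034]
tool_rot: [-0.001, -0.12, 0.993, -0.0]
contact_force: [-0.8, 0.8, -0.6]
gripper_width: 0.704
grasp_force: 0.0
```

```bash
python3 near.py yellow;python3 go.py .6827 .1615 .10 200
```

```text
26.925 [0.6816 0.1612 0.1034] w 0.7037950994009207
yellow xy [0.6811 0.1605] axis deg 20.7 IoU 0.91
yaw-> -159.26517098065523
[0.001, -0.001, -0.113] [1.4, -1.3, 90.0] rows>= 1.4
t 26.98 p [0.6823 0.1621 0.102 ] yaw -165.74 q [ 0.29  0.88 -1.01  1.54  0.78  1.17  0.95] w 0.7001163877145772
[0.001, -0.001, -0.1] [-0.2, -0.6, 2.0] rows>= 0.5
```

jog_arm(
  motion=[
    [0, 0, -0.11, 0.8, -0.8, 30, 60],
    [0, 0, -0.11, 0.8, -0.8, 65, 60],
    [0, 0, -0.11, 0.8, -0.8, 90, 60],
    [0, 0, -0.11, 0.8, -0.8, 90, 60],
    [0, 0, -0.11, 0.8, -0.8, 90, 15],
    [0, 0, -0.11, 0.8, -0.8, 90, 15],
    [0, 0, -0.11, 0.8, -0.8, 90, 15],
    [0, 0, -0.11, 0.8, -0.8, 60, 15],
    [0, 0, -0.11, 0.8, -0.8, 10, 15],
  ],
  grip_force=45,
)

```text
t: 28.1
eef_pos: [0.6793, 0.1595, 0.0954]
tool_rot: [-0.002, -0.172, 0.985, -0.0]
contact_force: [1.3, -0.0, -1.3]
gripper_width: 0.338
grasp_force: 44.8
```

```bash
python3 go.py .471 .0765 .10 90.4
```

```text
t 28.1 p [0.6793 0.1595 0.0954] yaw -160.16 q [ 0.3   0.89 -1.02  1.55  0.8   1.17  1.04] w 0.33827055188061506
[-0.003, -0.002, 1.91] [224.1, -7.4, -3.9] rows>= 10.2
```

jog_arm(
  motion=[
    [0, 0, 0.18, 22, -1, -5, 15],
    [0, 0, 0.36, 44, -2, -5, 15],
    [0, 0, 0.54, 66, -3, -5, 15],
    [0, 0, 0.72, 88, -4, -5, 15],
    [0, 0, 0.9, 110, -5, -5, 15],
    [0, 0, 1.08, 132, -6, -5, 15],
    [0, 0, 1.26, 154, -7, -5, 15],
    [0, 0, 1.44, 177, -7, -5, 15],
    [0, 0, 1.62, 200, -7, -4, 15],
    [0, 0, 1.8, 224, -7, -4, 15],
  ],
)

```text
t: 29.35
eef_pos: [0.4715, 0.078, 0.1003]
tool_rot: [0.001, 0.666, 0.746, 0.001]
contact_force: [-1.4, 0.5, -2.0]
gripper_width: 0.337
grasp_force: 44.9
```

```bash
python3 go.py .471 .0765 .0255 90.4;python3 held.py p4.png
python3 - <<'E'
from h import *
d=shoot('top','tt.png'); im=np.array(d['pixels']);hsv=cv2.cvtColor(im,cv2.COLOR_RGB2HSV)
E
```

```text
t 29.35 p [0.4715 0.078  0.1003] yaw 96.41 q [ 0.34  0.44 -0.76  2.09  0.44  0.77 -0.59] w 0.33706310556575975
[0.002, 0.0, 0.105] [-1.4, -0.8, 74.8] rows>= 1.2
grasp 44.94552254676819
```

jog_arm(
  motion=[
    [0, 0, 0.105, -1, -0.8, 20, 15],
    [0, 0, 0.105, -1, -0.8, 45, 15],
    [0, 0, 0.105, -1, -0.8, 65, 15],
    [0, 0, 0.105, -1, -0.8, 73, 15],
    [0, 0, 0.105, -5, -0.8, 74, 15],
    [0, 0, 0.105, -10, -0.8, 74, 15],
    [0, 0, 0.105, -12, -0.8, 75, 15],
  ],
)

```text
t: 30.32
eef_pos: [0.475, 0.0708, 0.0274]
tool_rot: [0.0, 0.701, 0.713, 0.004]
contact_force: [-10.9, 10.5, 34.8]
gripper_width: 0.34
grasp_force: 51.4
```

```bash
python3 go.py .471 .067 .0255 90.4;  python3 -c "
from h import *
o,p,Rm=obs();print(o['grasp_force'],o['contact_force'])"
```

```text
t 30.32 p [0.475  0.0708 0.0274] yaw 90.95 q [ 0.25  0.56 -0.64  2.13  0.57  0.62 -0.78] w 0.3404381338201244
[0.006, -0.005, 0.01] [-3.8, -4.1, 1.8] rows>= 0.1
51.36172413825989 [-10.86849937  10.50640492  34.77175472]
```

jog_arm(
  motion=[
    [0, 0, 0, 3, 0, -8, 15],
    [0, 0, 0, 6, -4, -14, 15],
    [0, 0, 0, 6, -4, -14, 15],
    [0, 0, 0, 6, -4, -14, 15],
  ],
)

```text
t: 30.82
eef_pos: [0.4685, 0.0712, 0.0377]
tool_rot: [0.0, 0.703, 0.711, -0.0]
contact_force: [0.6, 0.1, -2.0]
gripper_width: 0.34
grasp_force: 46.8
```

```bash
python3 go.py .471 .077 .0255 90.4;  python3 - <<'E'
from h import *
from coins import fit
o,p,Rm=obs();print(o['grasp_force'],o['contact_force'])
d=shoot('wrist','p5.png'); im=np.array(d['pixels']);hsv=cv2.cvtColor(im,cv2.COLOR_RGB2HSV)
m=((hsv[...,0]>=22)&(hsv[...,0]<=34)&(hsv[...,1]>130)).astype(np.uint8)
n,l,st,ce=cv2.connectedComponentsWithStats(m)
for i in range(1,n):
    if st[i,4]>60: print('yellow part',st[i],ce[i].round(1))
sg=im.astype(int).sum(2)
for r in (190,205,215): print(r,[int(v) for v in sg[r,180:330:3]])
for z in (.02,): print(proj(d,[[.471+s,y,z] for y in (.08,.09) for s in (-.019,.019,.024)]).round(1).tolist())
E
```

```text
t 30.82 p [0.4685 0.0712 0.0377] yaw 90.67 q [ 0.26  0.53 -0.66  2.14  0.55  0.64 -0.77] w 0.34040871616576684
[-0.0, 0.0, 0.005] [5.8, 2.6, 12.2] rows>= 0.2
46.7604660987854 [ 0.64398688  0.13482721 -2.02099764]
yellow part [ 225  206   61   30 1634] [254.9 221.1]
yellow part [ 226  252   59   28 1507] [254.9 265.4]
yellow part [227 294  57   6 243] [254.3 296.5]
190 [235, 227, 232, 230, 231, 219, 229, 225, 229, 227, 237, 224, 228, 223, 231, 230, 231, 227, 230, 230, 235, 231, 224, 231, 226, 226, 237, 237, 228, 232, 227, 234, 233, 233, 233, 237, 235, 238, 245, 346, 343, 351, 339, 349, 349, 345, 347, 345, 348, 347]
205 [228, 266, 267, 264, 271, 275, 272, 265, 271, 263, 267, 268, 269, 271, 361, 354, 321, 304, 273, 271, 272, 266, 274, 277, 272, 272, 279, 276, 261, 274, 271, 269, 269, 308, 324, 317, 316, 285, 351, 348, 304, 360, 435, 422, 426, 425, 426, 430, 430, 433]
215 [230, 259, 266, 266, 265, 264, 273, 269, 265, 270, 272, 267, 264, 273, 363, 367, 261, 211, 220, 215, 217, 217, 215, 219, 217, 215, 216, 216, 224, 220, 212, 213, 225, 218, 270, 320, 318, 312, 368, 366, 403, 426, 427, 430, 427, 431, 429, 425, 430, 435]
[[227.5, 221.7], [289.7, 222.5], [297.9, 222.6], [227.2, 206.2], [290.5, 207.0], [298.9, 207.1]]
```

View pics/p5.png

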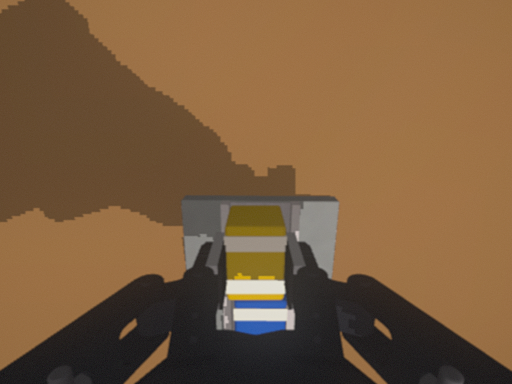

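jog_arm(
  motion=[
    [0, 0, 0.005, 4, 4, 0, 15],
    [0, 0, 0.005, 4, 4, 7, 15],
    [0, 0, 0.005, 0, 4, 10, 15],
    [0, 0, 0.005, -4, 4, 10, 15],
    [0, 0, 0.005, -5, 4, 10, 15],
    [0, 0, 0.005, -5, 4, 11, 15],
  ],
)

```text
t: 31.62
eef_pos: [0.4725, 0.0659, 0.0274]
tool_rot: [0.0, 0.705, 0.709, -0.001]
contact_force: [-7.0, -3.0, 23.6]
gripper_width: 0.339
grasp_force: 49.8
```

```bash
python3 go.py .472 .067 .0255 90.4;  python3 -c "
from h import *
o,p,Rm=obs();print(o['grasp_force'],o['contact_force'])"
```

```text
t 31.62 p [0.4725 0.0659 0.0274] yaw 90.36 q [ 0.25  0.55 -0.64  2.13  0.57  0.62 -0.78] w 0.3388265427826939
[-0.0, 0.002, -0.001] [1.1, -0.5, 1.9] rows>= 0.0
49.823691844940186 [-7.02486215 -2.9662502  23.58076707]
```

jog_arm(
  motion=[
    [0, 0, 0, 0, 0, -2, 40],
    [0, 0, 0, 0, 0, -2, 48],
    [0, 0, 0, 0, 0, -40, 50],
    [0, 0, 0, 0, 0, -100, 60],
    [0, 0, 0, 0, 0, -150, 60],
  ],
)

```text
t: 32.25
eef_pos: [0.4726, 0.0667, 0.1786]
tool_rot: [-0.0, 0.705, 0.71, 0.0]
contact_force: [1.5, -0.1, -0.2]
gripper_width: 0.698
grasp_force: 0.0
```

```bash
python3 go.py .67 -.17 .18 79
python3 - <<'E'
from h import *
from coins import *
d=shoot('scene','s3.png')
# coins in trough, fitted with raised top
fit(d,top=.046,xr=(.43,.51),yr=(-.1,.12))
E
```

```text
t 32.25 p [0.4726 0.0667 0.1786] yaw 90.41 q [ 0.43  0.32 -0.82  2.03  0.3   0.91 -0.54] w 0.6984779770209382
[0.0, -0.0, 0.199] [-238.1, 195.7, -1.5] rows>= 4.9
blue xy [0.4697 0.0101] axis deg 18.1 IoU 0.658
green none
orange xy [ 0.478  -0.0211] axis deg 19.1 IoU 0.692
yellow xy [0.4704 0.0642] axis deg 3.6 IoU 0.682
```

jog_arm(
  motion=[
    [0, 0, 0.05, -40, 33, -5, 60],
    [0, 0, 0.1, -80, 66, -5, 60],
    [0, 0, 0.15, -120, 98, -5, 60],
    [0, 0, 0.199, -160, 131, -3, 60],
    [0, 0, 0.199, -200, 164, -2, 60],
    [0, 0, 0.199, -238, 196, -2, 60],
    [0, 0, 0.199, -238, 196, -2, 60],
    [0, 0, 0.199, -238, 196, -2, 60],
  ],
)

```text
t: 33.3
eef_pos: [0.6698, -0.1692, 0.1781]
tool_rot: [-0.001, 0.771, 0.636, -0.0]
contact_force: [-1.1, -0.1, 0.4]
gripper_width: 0.703
grasp_force: 0.0
```

```bash
cat > stick.py <<'E'
from h import *
from scipy.optimize import minimize
from itertools import product
def box(x0,x1,y0,y1,z0,z1): return np.array(list(product((x0,x1),(y0,y1),(z0,z1))))
def stickfit(d,z0=.004,guess=(.672,-.168,np.radians(-101)),out=None,v0=125):
    im=np.array(d['pixels']); hsv=cv2.cvtColor(im,cv2.COLOR_RGB2HSV); g=guess
    # dark brown block: reddish hue, dark
    m=((hsv[...,0]<=14)&(hsv[...,1]>90)&(hsv[...,2]<v0)).astype(np.uint8)
    rod=((hsv[...,0]<=20)&(hsv[...,1]>60)&(hsv[...,2]>=60)).astype(np.uint8)
    def w(P,p):
        c,s=np.cos(p[2]),np.sin(p[2]); return np.c_[p[0]+c*P[:,0]-s*P[:,1],p[1]+s*P[:,0]+c*P[:,1],z0+P[:,2]]
    def poly(P): 
        M=np.zeros(m.shape,np.uint8); cv2.fillPoly(M,[cv2.convexHull(np.round(proj(d,P)*16).astype(np.int32))],1,shift=4); return M
    A=box(-.02,.02,-.013,.013,0,.055)
    near=cv2.dilate(poly(w(A,g)),np.ones((25,25),np.uint8)); m&=near
    m=cv2.morphologyEx(m,cv2.MORPH_OPEN,np.ones((3,3),np.uint8))
    n,l,st,ce=cv2.connectedComponentsWithStats(m); full=(l==1+np.argmax(st[1:,4])).astype(np.uint8); print('block px',full.sum())
    def cost(p): M=poly(w(A,p)); return -float((M&full).sum())/max(1,float((M|full).sum()))
    r=min((minimize(cost,[g[0],g[1],g[2]+a],method='Nelder-Mead',options=dict(initial_simplex=np.array([[g[0],g[1],g[2]+a],[g[0]+.01,g[1],g[2]+a],[g[0],g[1]+.01,g[2]+a],[g[0],g[1],g[2]+a+.15]]))) for a in (-.1,0,.1)),key=lambda r:r.fun)
    print('block',r.x[:2].round(4),'yaw',np.degrees(r.x[2]).round(1),'IoU',-r.fun)
    if out:
        V=im.copy()
        for P in (A,box(.02,.1,-.011,.011,0,.018)):
            cs,_=cv2.findContours(poly(w(P,r.x)),cv2.RETR_EXTERNAL,cv2.CHAIN_APPROX_NONE); cv2.drawContours(V,cs,-1,(255,0,255),1)
        cv2.imwrite('pics/'+out,cv2.cvtColor(V,cv2.COLOR_RGB2BGR))
    return r.x
if __name__=='__main__':
    o,p,Rm=obs(); print(o['t'],p.round(4)); d=shoot('wrist')
    cl={k:v for k,v in d.items() if k!='_T'}
    for n,z in (('stick',.004),('stick_mid',.004),('stick_tip',.013),('tray',0)):
        print(n,[(round(x['score'],2),np.round(x['xy']).tolist(),ray(d,x['xy'],z).round(4)[:2].tolist()) for x in bot.tip_of(n,cl)[:2]])
    stickfit(d,out='st1.png')
    im=np.array(d['pixels']); hsv=cv2.cvtColor(im,cv2.COLOR_RGB2HSV)
    # rod: pale top z=.022, min-area rect
    m=((hsv[...,0]<=20)&(hsv[...,1]>60)&(hsv[...,2]>=170)).astype(np.uint8); n,l,st,ce=cv2.connectedComponentsWithStats(m)
    for i in range(1,n):
        if 300<st[i,4]<20000: 
            ys,xs=np.where(l==i); W=np.array([ray(d,(x,y),.022)[:2] for x,y in zip(xs[::3],ys[::3])],np.float32)
            print('rod?',st[i],cv2.minAreaRect(W))
E
python3 stick.py
```

```text
33.3 [ 0.6698 -0.1692  0.1781]
stick [(0.75, [255.0, 178.0], [0.6694, -0.1701])]
stick_mid [(0.59, [256.0, 204.0], [0.6649, -0.2015])]
stick_tip [(0.78, [259.0, 253.0], [0.6567, -0.2599])]
tray [(0.59, [246.0, 201.0], [0.653, -0.1966])]
block px 1131
block [ 0.6694 -0.1678] yaw -92.8 IoU 0.8234865061998541
rod? [  0  57  27  25 506] ((0.45575445890426636, -0.013209056109189987), (0.018297113478183746, 0.02761952020227909), 88.5142593383789)
rod? [ 16 205  30  16 313] ((0.4145491421222687, -0.1577156037092209), (0.01706896349787712, 0.03233492374420166), 74.18213653564453)
rod? [247 208  20  51 905] ((0.6591225266456604, -0.23064565658569336), (0.06295039504766464, 0.020427368581295013), 79.64034271240234)
```

```bash
python3 go.py .6695 -.169 .029 80.5
```

```text
t 33.55 p [ 0.67   -0.1689  0.1792] yaw 79.09 q [ 0.57  0.63 -0.62  1.53  0.39  1.11 -0.33] w 0.7048312752280862
[0.0, 0.0, -0.025] [-0.2, -0.5, 150.2] rows>= 2.4
```

jog_arm(
  motion=[
    [0, 0, -0.025, 0, -0.5, 50, 60],
    [0, 0, -0.025, 0, -0.5, 100, 60],
    [0, 0, -0.025, 0, -0.5, 140, 60],
    [0, 0, -0.025, 0, -0.5, 150, 60],
    [0, 0, -0.025, 0, -0.5, 150, 60],
    [0, 0, -0.025, 0, -0.5, 150, 12],
    [0, 0, -0.025, 0, -0.5, 150, 12],
    [0, 0, -0.025, 0, -0.5, 150, 12],
  ],
  grip_force=70,
)

```text
t: 34.55
eef_pos: [0.6711, -0.1701, 0.0309]
tool_rot: [0.001, 0.764, 0.646, 0.001]
contact_force: [-1.5, 0.9, 6.9]
gripper_width: 0.292
grasp_force: 69.8
```

```bash
python3 go.py .66 -.1 .12 80.5; python3 -c "
from h import *
o,p,Rm=obs();print(o['grasp_force'],o['contact_force'])"
```

```text
t 34.55 p [ 0.6711 -0.1701  0.0309] yaw 80.42 q [ 0.53  0.79 -0.56  1.61  0.51  0.88 -0.39] w 0.2920626754613668
[0.003, 0.0, -0.001] [67.2, -22.3, -89.2] rows>= 1.8
69.7813081741333 [-1.51426496  0.92009694  6.87522547]
```

jog_arm(
  motion=[
    [0, 0, 0, 0, 0, -40, 12],
    [0, 0, 0, 0, 0, -90, 12],
    [0, 0, 0, 0, 0, -125, 12],
    [0, 0, 0, 0, 0, -125, 12],
  ],
)

```text
t: 35.05
eef_pos: [0.6719, -0.17, 0.1579]
tool_rot: [0.003, 0.764, 0.646, 0.002]
contact_force: [-0.1, -0.6, -1.4]
gripper_width: 0.291
grasp_force: 69.0
```

```bash
python3 go.py .471 .205 .15 90.4; python3 -c "
from h import *
o,p,Rm=obs();print(o['grasp_force'],o['contact_force'])"
```

```text
t 35.05 p [ 0.6719 -0.17    0.1579] yaw 80.41 q [ 0.57  0.65 -0.62  1.55  0.41  1.07 -0.32] w 0.2913985415568789
[0.007, 0.001, -0.174] [336.3, -260.6, 6.1] rows>= 6.8
68.96990776062012 [-0.1040163  -0.58900032 -1.37053927]
```

jog_arm(
  motion=[
    [0, 0, -0.02, 40, -31, 0, 12],
    [0, 0, -0.04, 80, -62, 0, 12],
    [0, 0, -0.07, 120, -93, 0, 12],
    [0, 0, -0.1, 160, -124, 0, 12],
    [0, 0, -0.13, 200, -155, 3, 12],
    [0, 0, -0.16, 240, -186, 5, 12],
    [0, 0, -0.174, 280, -217, 6, 12],
    [0, 0, -0.174, 310, -240, 6, 12],
    [0, 0, -0.174, 336, -260, 6, 12],
    [0, 0, -0.174, 336, -260, 6, 12],
  ],
)

```text
t: 36.3
eef_pos: [0.4671, 0.207, 0.1473]
tool_rot: [-0.001, 0.703, 0.711, -0.0]
contact_force: [0.6, -0.1, 0.4]
gripper_width: 0.291
grasp_force: 69.1
```

```bash
cat > q.py <<'E'
from h import *
o,p,Rm=obs();print('grasp',o['grasp_force'],o['contact_force'])
d=shoot('scene','s4.png'); im=np.array(d['pixels'])
cl={k:v for k,v in d.items() if k!='_T'}
z0=p[2]-.026
for n,z in (('stick_tip',z0+.009),('stick_mid',z0),('stick',z0)):
    print(n,[(round(x['score'],2),np.round(x['xy']).tolist(),ray(d,x['xy'],z).round(4)[:2].tolist()) for x in bot.tip_of(n,cl)[:2]], 'expected', proj(d,[p[0],p[1]-{'stick_tip':.1,'stick_mid':.04,'stick':0}[n],z]).round(0).tolist())
E
python3 q.py;python3 go.py .471 .205 .042 90.4
```

```text
grasp 69.11731839179993 [ 0.5521507  -0.11273075  0.35425839]
stick_tip [(0.9, [301.0, 174.0], [0.4674, 0.1085]), (0.67, [325.0, 209.0], [0.4854, 0.2234])] expected [[300.0, 173.0]]
stick_mid [(0.74, [313.0, 191.0], [0.4692, 0.1616]), (0.37, [289.0, 198.0], [0.5304, 0.1452])] expected [[316.0, 192.0]]
stick [(0.57, [326.0, 204.0], [0.4711, 0.2105])] expected [[326.0, 203.0]]
t 36.5 p [0.4696 0.2032 0.1472] yaw 90.29 q [ 0.12  0.43 -0.79  1.98  0.39  0.89 -0.88] w 0.29208109058679876
[-0.001, 0.001, -0.002] [1.9, 1.5, 105.2] rows>= 1.7
```

jog_arm(
  motion=[
    [0, 0, 0, 2, 1.8, 50, 12],
    [0, 0, 0, 2, 1.8, 90, 12],
    [0, 0, 0, 2, 1.8, 105, 12],
    [0, 0, 0, 2, 1.8, 105, 12],
  ],
)

```text
t: 37.0
eef_pos: [0.471, 0.206, 0.0424]
tool_rot: [-0.0, 0.705, 0.709, -0.001]
contact_force: [0.0, 0.5, -0.8]
gripper_width: 0.292
grasp_force: 69.2
```

```bash
python3 go.py .471 .1 .042 90.4
```

```text
t 37.0 p [0.471  0.206  0.0424] yaw 90.35 q [ 0.01  0.58 -0.68  2.04  0.56  0.71 -1.03] w 0.2923616178259918
[-0.001, 0.001, -0.001] [-106.0, -0.6, 0.4] rows>= 1.7
```

jog_arm(
  motion=[
    [0, 0, 0, -10, 0, 0, 12],
    [0, 0, 0, -22, 0, 0, 12],
    [0, 0, 0, -34, 0, 0, 12],
    [0, 0, 0, -46, 0, 0, 12],
    [0, 0, 0, -58, 0, 0, 12],
    [0, 0, 0, -70, 0, 0, 12],
    [0, 0, 0, -82, 0, 0, 12],
    [0, 0, 0, -94, 0, 0, 12],
    [0, 0, 0, -106, 0, 0, 12],
  ],
)

```text
t: 38.12
eef_pos: [0.4717, 0.0999, 0.0428]
tool_rot: [-0.0, 0.705, 0.71, 0.0]
contact_force: [0.3, 3.9, 0.9]
gripper_width: 0.294
grasp_force: 69.4
```

```bash
python3 q.py; python3 go.py .472 -.0165 .042 90.4
```

```text
grasp 69.4469153881073 [0.27333084 3.93981111 0.85261913]
stick_tip [(0.89, [270.0, 174.0], [0.4742, 0.0014])] expected [[271.0, 173.0]]
stick_mid [(0.71, [283.0, 188.0], [0.4709, 0.0546])] expected [[284.0, 190.0]]
stick [(0.87, [294.0, 199.0], [0.4682, 0.1001])] expected [[293.0, 199.0]]
t 38.33 p [0.471  0.0989 0.0423] yaw 90.3 q [ 0.22  0.54 -0.68  2.12  0.56  0.67 -0.84] w 0.2927533325068946
[-0.002, 0.002, -0.002] [-115.4, 0.4, 0.5] rows>= 1.8
```

Push force is a healthy 4 N, and the stick hasn't shifted in the grip.

jog_arm(
  motion=[
    [0, 0, 0, -12, 0.4, 0, 12],
    [0, 0, 0, -24, 0.4, 0, 12],
    [0, 0, 0, -36, 0.4, 0, 12],
    [0, 0, 0, -48, 0.5, 0, 12],
    [0, 0, 0, -60, 0.5, 0, 12],
    [0, 0, 0, -74, 0.6, 0, 12],
    [0, 0, 0, -88, 0.6, 0, 12],
    [0, 0, 0, -102, 0.8, 0, 12],
    [0, 0, 0, -117, 0.8, 0, 12],
    [0, 0, 0, -117, 0.8, 0, 12],
  ],
)

```text
t: 39.58
eef_pos: [0.4731, -0.0187, 0.0426]
tool_rot: [0.0, 0.706, 0.709, -0.001]
contact_force: [-0.4, 0.2, -1.3]
gripper_width: 0.293
grasp_force: 69.2
```

```bash
python3 go.py .472 -.0165 .042 90.4
cat > r.py <<'E'
from h import *
from coins import RNG
o,p,Rm=obs();print('grasp',o['grasp_force'],o['contact_force'])
for c in ('scene','top'):
    d=shoot(c,c+'5.png'); hsv=cv2.cvtColor(np.array(d['pixels']),cv2.COLOR_RGB2HSV)
    for k,(lo,hi,s) in RNG.items():
        m=((hsv[...,0]>=lo)&(hsv[...,0]<=hi)&(hsv[...,1]>s-40)&(hsv[...,2]>60)).astype(np.uint8)
        n,l,st,ce=cv2.connectedComponentsWithStats(m)
        for i in range(1,n):
            w=ray(d,ce[i],.03)
            if st[i,4]>8 and .4<w[0]<.75 and -.15<w[1]<.3: print(c,k,st[i].tolist(),w.round(3)[:2])
E
python3 r.py
```

```text
t 39.58 p [ 0.4731 -0.0187  0.0426] yaw 90.23 q [ 0.46  0.53 -0.68  2.14  0.55  0.65 -0.59] w 0.29338666279537123
[-0.001, 0.002, -0.003] [2.2, -1.1, 0.6] rows>= 0.0
grasp 69.17527914047241 [-0.36196636  0.21177367 -1.29302253]
scene blue [209, 255, 8, 3, 10] [0.743 0.132]
scene orange [68, 59, 372, 325, 47498] [0.618 0.138]
scene orange [267, 169, 6, 7, 10] [0.473 0.   ]
top orange [133, 110, 310, 194, 42716] [0.557 0.011]
```

jog_arm(
  motion=[
    [0, 0, 0, 15, 0, 0, 12],
    [0, 0, 0, 35, 0, 0, 12],
    [0, 0, 0, 60, 0, 0, 12],
    [0, 0, 0, 90, 0, 0, 12],
    [0, 0, 0, 110, 0, -2, 12],
    [0, 0, 0, 120, 0, -30, 12],
    [0, 0, 0, 120, 0, -80, 12],
    [0, 0, 0, 120, 0, -115, 12],
    [0, 0, 0, 120, 0, -115, 12],
  ],
)

```text
t: 40.8
eef_pos: [0.4739, 0.1059, 0.1604]
tool_rot: [0.002, 0.704, 0.71, 0.002]
contact_force: [0.7, 0.8, -1.9]
gripper_width: 0.291
grasp_force: 69.2
```

```bash
python3 r.py;python3 q.py; python3 go.py .6715 -.1695 .155 80.4
```

```text
grasp 69.20442938804626 [ 0.72794819  0.82352416 -1.90144109]
scene blue [209, 255, 9, 3, 10] [0.743 0.132]
scene orange [69, 60, 377, 324, 47343] [0.619 0.134]
top orange [133, 110, 310, 194, 41324] [ 0.561 -0.01 ]
top orange [273, 229, 13, 7, 75] [0.471 0.018]
grasp 69.2059850692749 [-0.81799521  0.51732559 -1.49955547]
stick_tip [(0.86, [276.0, 144.0], [0.4651, 0.0016])] expected [[274.0, 146.0]]
stick_mid [(0.95, [291.0, 163.0], [0.4667, 0.0685])] expected [[288.0, 163.0]]
stick [(0.56, [298.0, 174.0], [0.4739, 0.1054])] expected [[298.0, 173.0]]
t 41.1 p [0.4717 0.1037 0.1566] yaw 90.43 q [ 0.35  0.37 -0.83  2.03  0.35  0.88 -0.66] w 0.29298362968986114
[-0.002, 0.0, 0.175] [-274.7, 197.8, 1.3] rows>= 5.4
```

jog_arm(
  motion=[
    [0, 0, 0.03, -45, 33, 0, 12],
    [0, 0, 0.06, -90, 66, 0, 12],
    [0, 0, 0.09, -135, 99, 0, 12],
    [0, 0, 0.12, -180, 132, 0, 12],
    [0, 0, 0.15, -225, 165, 0, 12],
    [0, 0, 0.175, -260, 190, 0, 12],
    [0, 0, 0.175, -275, 198, 1, 12],
    [0, 0, 0.175, -275, 198, 1, 12],
  ],
)

```text
t: 42.1
eef_pos: [0.6719, -0.1705, 0.1553]
tool_rot: [-0.001, 0.764, 0.645, -0.001]
contact_force: [-0.6, 0.5, -1.1]
gripper_width: 0.29
grasp_force: 69.2
```

```bash
python3 go.py .6713 -.170 .0325 80.4
```

```text
t 42.1 p [ 0.6719 -0.1705  0.1553] yaw 80.3 q [ 0.58  0.66 -0.63  1.54  0.42  1.09 -0.33] w 0.29031913927172553
[-0.002, -0.0, -0.002] [0.4, -0.4, 122.8] rows>= 2.0
```

jog_arm(
  motion=[
    [0, 0, 0, 0.4, -0.4, 50, 12],
    [0, 0, 0, 0.4, -0.4, 90, 12],
    [0, 0, 0, 0.4, -0.4, 112, 12],
    [0, 0, 0, 0.4, -0.4, 120, 12],
    [0, 0, 0, 0.4, -0.4, 123, 12],
    [0, 0, 0, 0.4, -0.4, 125, 12],
    [0, 0, 0, 0.4, -0.4, 125, 12],
  ],
)

```text
t: 42.98
eef_pos: [0.6727, -0.1696, 0.0328]
tool_rot: [0.001, 0.764, 0.645, 0.0]
contact_force: [0.4, 0.4, -1.0]
gripper_width: 0.293
grasp_force: 69.2
```

jog_arm(
  motion=[
    [0, 0, 0, 0, 0, 2, 12],
    [0, 0, 0, 0, 0, 3.5, 12],
    [0, 0, 0, 0, 0, 3.5, 12],
  ],
)

```text
t: 43.35
eef_pos: [0.6728, -0.1696, 0.0309]
tool_rot: [0.001, 0.764, 0.645, 0.0]
contact_force: [-4.5, -0.1, 13.4]
gripper_width: 0.291
grasp_force: 71.3
```

Seated on the tray floor. I release it, rise, and check.

jog_arm(
  motion=[
    [0, 0, 0, 0, 0, -1, 35],
    [0, 0, 0, 0, 0, -1, 55],
    [0, 0, 0, 0, 0, -40, 60],
    [0, 0, 0, 0, 0, -100, 60],
    [0, 0, 0, 0, 0, -150, 60],
    [0, 0, 0, 0, 0, -150, 60],
  ],
)

```text
t: 44.1
eef_pos: [0.6751, -0.1694, 0.1835]
tool_rot: [0.003, 0.764, 0.645, 0.003]
contact_force: [-1.4, 0.0, -0.5]
gripper_width: 0.703
grasp_force: 0.0
```

```bash
python3 stick.py; python3 go.py .473 -.2175 .20 171
```

```text
44.1 [ 0.6751 -0.1694  0.1835]
stick [(0.96, [252.0, 174.0], [0.6732, -0.1669])]
stick_mid [(0.75, [251.0, 204.0], [0.6664, -0.2024])]
stick_tip [(0.9, [252.0, 252.0], [0.658, -0.2618])]
tray [(0.56, [238.0, 203.0], [0.6505, -0.1996])]
block px 1080
block [ 0.6734 -0.1671] yaw -100.2 IoU 0.817562452687358
rod? [ 10 199  31  16 355] ((0.41655290126800537, -0.15661369264125824), (0.017970874905586243, 0.032960910350084305), 80.25115203857422)
rod? [243 206  18  51 871] ((0.6621901988983154, -0.230493426322937), (0.06380550563335419, 0.01985601708292961), 80.68263244628906)
t 44.35 p [ 0.6711 -0.1696  0.1764] yaw 80.38 q [ 0.58  0.64 -0.64  1.52  0.41  1.12 -0.32] w 0.7017175186853376
[-0.002, -0.002, -1.582] [-80.4, -187.4, -23.0] rows>= 8.5
```

jog_arm(
  motion=[
    [0, 0, -0.175, -9, -21, -15, 60],
    [0, 0, -0.35, -18, -42, -23, 60],
    [0, 0, -0.525, -27, -63, -23, 60],
    [0, 0, -0.7, -36, -84, -23, 60],
    [0, 0, -0.875, -45, -105, -23, 60],
    [0, 0, -1.05, -54, -126, -23, 60],
    [0, 0, -1.225, -63, -147, -23, 60],
    [0, 0, -1.4, -72, -168, -23, 60],
    [0, 0, -1.57, -80, -187, -23, 60],
    [0, 0, -1.582, -80, -187, -23, 60],
  ],
)

```text
t: 45.6
eef_pos: [0.4726, -0.2178, 0.2]
tool_rot: [-0.001, 0.079, 0.997, 0.0]
contact_force: [1.0, -0.1, 0.4]
gripper_width: 0.701
grasp_force: 0.0
```

```bash
cat > hd.py <<'E'
from h import *
o,p,Rm=obs(); print(o['t'],p.round(4))
d=shoot('wrist','h1.png'); im=np.array(d['pixels']); hsv=cv2.cvtColor(im,cv2.COLOR_RGB2HSV)
yel=((hsv[...,1]>150)&(hsv[...,0]>20)&(hsv[...,0]<35)).astype(np.uint8)
n,l,st,c=cv2.connectedComponentsWithStats(yel)
for i in range(1,n):
    if st[i,4]>200:
        ys,xs=np.where(l==i)
        for z in (.123,.095):
            W=np.array([ray(d,(x,y),z)[:2] for x,y in zip(xs[::3],ys[::3])],np.float32); print(st[i],z,cv2.minAreaRect(W))
d=shoot('top','t9.png'); im=np.array(d['pixels']); hsv=cv2.cvtColor(im,cv2.COLOR_RGB2HSV)
b=np.array([313,155,385,195]); s=hsv[b[1]:b[3],b[0]:b[2]]
m=((s[...,1]<70)&(s[...,2]<150)).astype(np.uint8); m=cv2.morphologyEx(m,cv2.MORPH_CLOSE,np.ones((3,3),np.uint8))
n,l,st,c=cv2.connectedComponentsWithStats(m); i=1+np.argmax(st[1:,4]); print('tray comp',st[i])
ys,xs=np.where(l==i); W=np.array([ray(d,(x+b[0],y+b[1]),.007)[:2] for x,y in zip(xs,ys)],np.float32); print('tray',cv2.minAreaRect(W))
E
python3 hd.py; python3 go.py .473 -.2175 .20 171
```

```text
45.6 [ 0.4726 -0.2178  0.2   ]
[ 243  164   21   74 1367] 0.123 ((0.4711669385433197, -0.21852245926856995), (0.01582958735525608, 0.06284963339567184), 80.24696350097656)
[ 243  164   21   74 1367] 0.095 ((0.4801696836948395, -0.22017784416675568), (0.01785026304423809, 0.07087256014347076), 80.2469482421875)
tray comp [   4    5   61   30 1149]
tray ((0.6529191732406616, -0.20436371862888336), (0.1920449137687683, 0.08152708411216736), 82.87925720214844)
t 45.7 p [ 0.4745 -0.217   0.2008] yaw 170.86 q [ 1.18  0.48 -1.11  1.9   0.49  1.07  1.28] w 0.7018729089128631
[0.001, -0.0, -0.002] [1.4, -0.7, 0.8] rows>= 0.0
```

jog_arm(
  motion=[
    [0, 0, 0, 1.5, -1, 40, 60],
    [0, 0, 0, 1.5, -1, 80, 45],
    [0, 0, 0, 1.5, -1, 97, 40],
    [0, 0, 0, 1.5, -1, 97, 40],
    [0, 0, 0, 1.5, -1, 97, 10],
    [0, 0, 0, 1.5, -1, 97, 10],
    [0, 0, 0, 1.5, -1, 97, 10],
  ],
  grip_force=25,
)

```text
t: 46.58
eef_pos: [0.4733, -0.2194, 0.1054]
tool_rot: [0.001, 0.079, 0.997, -0.001]
contact_force: [-0.7, -5.0, 2.1]
gripper_width: 0.334
grasp_force: 25.5
```

jog_arm(
  motion=[
    [0, 0, 0.15, 0, 0, 0, 10],
    [0, 0, 0.3, 0, 0, 0, 10],
    [0, 0, 0.45, 0, 0, 0, 10],
    [0, 0, 0.6, 0, 0, 0, 10],
    [0, 0, 0.75, 0, 0, 0, 10],
    [0, 0, 0.9, 0, 0, 0, 10],
    [0, 0, 1.05, 0, 0, 0, 10],
    [0, 0, 1.2, 0, 0, 0, 10],
    [0, 0, 1.34, 0, 0, 0, 10],
    [0, 0, 1.42, 0, 0, 0, 10],
  ],
)

```text
t: 47.82
eef_pos: [0.4729, -0.2197, 0.1054]
tool_rot: [0.001, 0.711, 0.703, -0.001]
contact_force: [-1.2, -6.4, -0.1]
gripper_width: 0.331
grasp_force: 25.2
```

```bash
python3 go.py .473 -.218 .15 90.4;  python3 -c "
from h import *
o,p,Rm=obs();print(o['grasp_force'],o['contact_force'],o['torque'])"
```

```text
t 47.83 p [ 0.4729 -0.2197  0.1054] yaw 89.4 q [ 0.85  0.47 -0.67  2.    0.41  0.8  -0.06] w 0.33080868253008716
[0.001, 0.003, -0.018] [1.6, 0.2, -44.6] rows>= 0.7
25.183727145195007 [-1.19142852 -6.37828412 -0.14530498] [-1.49885369  0.50620581  0.31257462]
```

jog_arm(
  motion=[
    [0, 0, 0, 0, 0, 0, 45],
    [0, 0, 0, 0, 0, 0, 60],
    [0, 0, 0, 0, 0, -40, 60],
    [0, 0, 0, 0, 0, -80, 30],
    [0, 0, 0, 0, 0, -95, 0],
    [0, 0, 0, 0, 0, -95, 0],
    [0, 0, 0, 0, 0, -95, 0],
  ],
)

```text
t: 48.7
eef_pos: [0.4719, -0.2176, 0.1979]
tool_rot: [-0.001, 0.709, 0.705, -0.0]
contact_force: [-0.1, 0.3, -0.3]
gripper_width: 0.005
grasp_force: 0.0
```

```bash
python3 hd.py; python3 go.py .4725 -.2185 .095 90.4
```

```text
48.7 [ 0.4719 -0.2176  0.1979]
[ 247  166   20   67 1232] 0.123 ((0.4733816385269165, -0.21319018304347992), (0.05608894303441048, 0.015470259822905064), 89.2320785522461)
[ 247  166   20   67 1232] 0.095 ((0.47341325879096985, -0.2222082018852234), (0.06332243233919144, 0.0174653772264719), 89.23200225830078)
tray comp [   4    5   61   30 1147]
tray ((0.6527779698371887, -0.20434606075286865), (0.1920449137687683, 0.08124243468046188), 82.87921142578125)
t 48.8 p [ 0.4719 -0.2175  0.1979] yaw 89.67 q [ 0.93  0.35 -0.74  1.92  0.28  0.98  0.05] w -0.0006834030018728578
[-0.002, -0.001, -0.013] [-1.1, 0.8, 102.9] rows>= 1.6
```

jog_arm(
  motion=[
    [0, 0, 0, -1, 0.8, 40, 0],
    [0, 0, 0, -1, 0.8, 65, 0],
    [0, 0, 0, -1, 0.8, 75, 0],
    [0, 0, 0, -1, 0.8, 85, 0],
    [0, 0, 0, -1, 0.8, 95, 0],
    [0, 0, 0, -1, 0.8, 102, 0],
    [0, 0, 0, -1, 0.8, 104, 0],
    [0, 0, 0, -1, 0.8, 104, 0],
  ],
)

```text
t: 49.8
eef_pos: [0.4737, -0.2189, 0.0954]
tool_rot: [0.0, 0.709, 0.705, 0.0]
contact_force: [-0.4, 1.1, 0.5]
gripper_width: 0.002
grasp_force: 0.0
```

jog_arm(
  motion=[
    [0, 0, 0, 0, 0, 2, 0],
    [0, 0, 0, 0, 0, 3, 0],
    [0, 0, 0, 0, 0, 3, 0],
  ],
)

```text
t: 50.18
eef_pos: [0.4742, -0.219, 0.0943]
tool_rot: [0.001, 0.709, 0.705, -0.0]
contact_force: [-5.9, 2.7, 18.2]
gripper_width: -0.002
grasp_force: 9.1
```

jog_arm(
  motion=[
    [0, 0, 0, 0, 0, -40, 0],
    [0, 0, 0, 0, 0, -100, 30],
    [0, 0, 0, 40, 0, -150, 60],
    [0, 0, 0, 80, 0, -180, 60],
    [0, 0, 0, 90, 0, -180, 60],
    [0, 0, 0, 90, 0, -180, 60],
  ],
)

```text
t: 50.92
eef_pos: [0.4737, -0.1288, 0.2719]
tool_rot: [0.0, 0.709, 0.705, -0.0]
contact_force: [-0.3, -0.1, 0.3]
gripper_width: 0.703
grasp_force: 0.0
```

```bash
sed -i "s/if st\[i,4\]>200/if st[i,4]>120/" hd.py; python3 hd.py
python3 - <<'E'
from h import *
from coins import RNG
d=shoot('scene'); hsv=cv2.cvtColor(np.array(d['pixels']),cv2.COLOR_RGB2HSV)
cl={k:v for k,v in d.items() if k!='_T'}
for n in ('stick','stick_mid','stick_tip','coin_a','pen_mug','juice','cup','paper_roll','card_reader','calculator'):
    z={'stick':.004,'stick_mid':.004,'stick_tip':.013}.get(n,0)
    print(n,[(round(x['score'],2),ray(d,x['xy'],z).round(3)[:2].tolist()) for x in bot.tip_of(n,cl)[:2]])
red=((hsv[...,1]>120)&((hsv[...,0]<8)|(hsv[...,0]>172))).astype(np.uint8)
n,l,st,c=cv2.connectedComponentsWithStats(red)
for i in range(1,n):
    w=ray(d,c[i],.04)
    if st[i,4]>4 and .4<w[0]<.57 and -.2<w[1]<.1: print('red',st[i],w.round(3))
E
```

```text
50.925 [ 0.4737 -0.1288  0.2719]
[249 220  12  48 556] 0.123 ((0.47368761897087097, -0.2011568546295166), (0.059056174010038376, 0.011653522960841656), 89.44164276123047)
[249 220  12  48 556] 0.095 ((0.47359102964401245, -0.21529269218444824), (0.06473910063505173, 0.012774968519806862), 89.44159698486328)
tray comp [   4    5   61   30 1145]
tray ((0.6529512405395508, -0.2044363021850586), (0.1920384168624878, 0.0814010426402092), 82.69731140136719)
stick [(0.56, [0.681, -0.171])]
stick_mid [(0.86, [0.664, -0.216])]
stick_tip [(0.54, [0.663, -0.269])]
coin_a []
pen_mug [(0.56, [0.771, 0.188])]
juice [(0.91, [0.715, 0.365])]
cup [(0.85, [0.78, -0.217])]
paper_roll [(0.59, [0.8, 0.038])]
card_reader [(0.93, [0.601, 0.375]), (0.29, [0.655, -0.222])]
calculator [(0.68, [0.415, 0.4])]
red [237 124  10   9  70] [ 0.449 -0.174  0.04 ]
red [253 153   5   4   9] [ 0.475 -0.069  0.04 ]
```

Everything agrees: the handle is flush at turn ≈ 0, the gate is back behind the window, no cassettes are left outside, the stick lies in its tray, and the other things haven't moved.

```bash
python3 -c "
from station import bot
print(bot.hand_in())"
```

```text
the job is handed in; nothing more can be done
None
```

The job is handed in, but no verdict came back. In the last camera check all four cassettes were out of sight in the safe, the gate was shut with the handle flush, the stick lay in its tray, and nothing else had moved.

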